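Lever up the leaning press and put its foot pad back

TASK

The small grey bench press leans forward because its front foot pad is out. Set the pry bar over the fulcrum rod with its tip under the press's yellow lug, lever the press up and park the bar's end under the red keeper hook so that it stays up hands-free, then slide the pad by its green tab under the front edge, beside the bar. Then unhook the bar, let the press down gently so it stands level on the pad, and lay the bar flat on the table clear of the press and the lever stand; leave the timer, tape roll and bowls alone.

Things in the scene. Friction and masses are not known exactly. Their poses are not given: they have to be found in the camera images.
- lever_stand: Fixed lever stand: aluminium plate 90 (x) x 245 (y) x 4 mm, blue fulcrum block with steel rod, red keeper hook. Origin on the table, straight below the rod's middle. The bar works along its y: tip to +y (the press), tail to -y. Rod along x, diameter 16, axis 36.5 mm above the table, 70 mm long between blue cheeks 46 mm high at x = +-38.
- fulcrum (a point): top of the fulcrum rod at its middle, 44.5 mm above the table; axes as the lever stand
- keeper_arm (a point): Underside of the keeper hook's arm at stand (0, -170, 74.5) mm. Round rod 12 mm thick: upright at the stand's x = +30 mm, arm from there to x = -18 mm; the bar's tail goes under it from the -x side. Parked there with its tip under the lug, the bar slopes about 7 degrees and holds the press front about 6 mm higher than level.
- bench_press: Loose grey bench press, about 5 kg. Origin mid under its feet; z up, front faces -y, axes within 2 degrees of the stand's in yaw. Plate 180 (x) x 200 (y) x 20 mm, underside at z = 12; feet 12 mm high at x = +-70, y = 75 only, so it leans forward 4 degrees on its front edge (y = -100). Column and head, 194 mm high, lie behind y = -40.
- lug_edge (a point): Front lower edge of the yellow pry lug, at press (45, -130, 38) mm, axes as the press. Lug 44 mm wide (x), 10 thick, sticks out 30 mm from the plate; underside about 24 mm above the table while leaning, 38 when level. It lies about 60 mm to +y of the fulcrum rod, at the stand's x = 0 within 5 mm.
- front_edge (a point): lower front edge of the press's base plate where the pad's middle belongs, at press (-20, -100, 12) mm; axes as the press
- bar: Loose steel pry bar, 0.25 kg, flat, 280 (y) x 22 x 8 mm, origin mid underside, tip at +y; last 35 mm only 4 thick (upper half). Orange sleeve 26 wide, 20 high, y = -85 to -15, underside flush. Over the rod (touching about 85 mm from the tip), sloped 27 degrees tail up (30 clears freely) with the tip 15 to 20 mm past the lug's front edge, its top just meets the leaning press's lug.
- bar_tip (a point): top of the bar's chisel tip end, bar (0, 140, 8) mm; axes as the bar
- bar_grip (a point): middle of the orange sleeve, bar (0, -50, 10) mm
- bar_tail (a point): tail end of the bar, bar (0, -140, 4) mm
- pad: Loose black rubber foot pad 46 (x) x 60 (y) x 12 mm, 0.08 kg, with a green upright tab 10 mm thick (x), 16 mm long (y), rising to 46 mm above the underside, centred at y = -21. Origin at the centre of its underside. Its +y end goes under the press.
- pad_inner (a point): middle of the pad's inner end, top face, pad (0, 30, 12) mm
- pad_tab (a point): grip point in the green tab, pad (0, -21, 33) mm
- timer: white and red kitchen timer, diameter 68, height 36 mm, loose; origin at the centre of its underside; leave alone
- tape: roll of beige tape, diameter 100, height 25 mm, loose; origin at the centre of its underside; leave alone
- bowls: stack of red soup bowls, diameter 134, height 136 mm, loose; origin at the centre of its underside; leave alone
- utensil_tub: Fixed steel utensil tub with whisks and a wooden paddle, on the left beyond the work table's edge; about 160 mm across with what sticks out, reaching some 400 mm above the table. The origin is inside the tub. Only an obstacle: keep the arm and gripper clear of it.
Things that resemble listed ones, but are neither listed nor needed, are in the scene too. What is meant by the pad is not turquoise, and is the larger of those in its own colour.

How it is judged:
By the outcome, as a careful person would: the job done as asked, in the order asked, and still so for the second after the job is handed in, with the robot touching nothing.
It also fails if it takes over 64 s, if anything falls off the work surface, if the arm or the gripper's body presses on something with over 40 N, if the wrist force passes 120 N, or if a joint passes its speed limit or range.

ROBOT

A 6-joint arm with a two-finger parallel gripper is mounted at the origin on the work surface; the furniture and walls round the work are solid. World frame = base frame: x ahead of the robot, y to its left, z up, the work surface at z = 0. Lengths are in m, angles in rad, forces in N, time in s.
With the tool pointing down it reaches from about 0.375 to 0.9 m from the base axis. Payload 3.1 kg.
Tool frame: the origin (TCP) lies between the finger pads; the fingertips stand manip.nose_length ahead of it and the grasp point (between the pads) lies 5 mm behind it (manip.nose_length is the distance from the TCP to the fingertips, in m); z points along the fingers, y is the line along which they close (so a half turn about z gives the same grasp; the last joint's range is limited). The gripper opens to 85 mm and grips with 20 to 120 N. Pads are 22 mm wide; open, the fingers measure 114 mm over their backs; the gripper's body (76 mm by 85 mm) begins 54 mm behind the grasp point. The pads swing forward as they close: fully open they stand 13 mm farther back than shut.
Start: joints at [-1.319, 0.527, 1.433, -0, 1.181, -0.178], TCP at [0.26, -0.568, 0.245] pointing down, gripper open.
Joint ranges: [-3.08, 3.08], [-0.75, 2.2], [0.22, 2.44], [-1.43, 4.57], [0, 2.65], [-2.85, 2.85]. Speed limits (rad/s): [2.79, 2.79, 3.14, 3.14, 3.14, 3.14].

INTERFACE

Orientations are given as a unit quaternion [x, y, z, w].
In Python, from station import monitor, eyes, job, manip gives the robot as it stands.
- The arm moves only by the shell command python3 -m pendant 'ROWS' [FORCE]. ROWS is JSON, a list that holds one entry, the list of rows, each a list of 7 numbers: the shift along the tool's x, y, z as a fraction of full scale, then the turn, a rotation vector about the tool's x, y, z as a fraction of full scale, then the opening, from 0 (shut) to 1 (fully open). A call has 1 to 20 rows; each row shifts and turns the commanded pose from where the row before left it, along the tool's axes as they then stand; what a row does not reach is not made up. Full scale, the value 1, is 800 mm for a shift and 0.12 rad for a turn. A row lasts 1/10 s, in which the tool goes at most 50 mm and 8.59 degrees, less where a joint would pass 70% of its speed; a pose out of reach is approached as far as the arm can. A call with a number of a shift or a turn outside -1 to 1 is refused whole. A call with a gripper value outside its range is refused whole. The fingers move at their own pace and stop on an object; FORCE is the grip in N (left out, the last holds). Time passes only in rows, so rows that do not move let the fingers close. It gives the time, the measured TCP pose, the force, the opening and the grip force at its end, in the units of the state.
- monitor.sense(): the state, without advancing time (a new reading comes with each control period).
- eyes.snapshot(name): name is "scene" or "top"; returns a dict with "pixels" (384x512x3 uint8, red, green, blue), "depth" (384x512 float32, m along the optical axis (not along the pixel's ray), 0 where there is no reading), "intrinsics" (3x3 intrinsics, pixels), "k1" (the pictures are not rectified: a ray, as slopes to the right and down, at radius r is drawn at 1 + k1 r^2 times it, then the intrinsics apply), "eye" and "attitude" of the camera in the world. Camera axes: x right, y down, z forward; pixel columns grow to the right and rows downward; lengths in m; the calibration is good to about 2 mm. A picture is of the moment at which its call begins.
- job.sign_off(): hands the job in; it is judged then, once.
The state is a dict: "t": time; "q": joint angles; "qd": joint speeds; "tau": joint torques, N m; "tcp_pos": TCP position; "tool_rot": TCP orientation; "force": force on the tool from outside, world axes, zero at the start; "ft_torque": the same for the moment, N m; "finger_gap": opening from 0.0 (shut) to 1.0 (fully open); "gripper_force": force on a finger pad.
Only numpy, scipy, OpenCV 4.12 (cv2) and the standard library are available. Lean on these libraries where they do the work, as an engineer would, in place of code of your own. Each camera call takes 0.05 s, during which the arm holds its last target. There are 200 camera calls.

## Working session

There is one attempt and no reset: what is moved stays moved. The work goes in short steps, Python scripts to look and compute and a shell command to move; the robot and the scene stay as the last step left them, time stands still between calls to the robot, and variables do not carry over. Pictures are saved under pics/ and viewed, at most 10 in all, crops included, and the job is handed in when it is done.

```bash
ls; mkdir -p pics
cat > h.py <<'E'
import numpy as np, cv2
from scipy.spatial.transform import Rotation as R
from station import monitor, eyes, job, manip
def att(s):
    a=np.array(s["attitude"],float)
    return a if a.shape==(3,3) else R.from_quat(a).as_matrix()
def snap(n,f=None):
    s=eyes.snapshot(n)
    if f: cv2.imwrite("pics/"+f+".png",cv2.cvtColor(s["pixels"],cv2.COLOR_RGB2BGR)); np.savez("pics/"+f+".npz",**{k:np.array(v) for k,v in s.items()})
    return s
def cloud(s):
    K=np.array(s["intrinsics"]);k1=float(s["k1"]);d=np.array(s["depth"])
    v,u=np.mgrid[:d.shape[0],:d.shape[1]]
    xd=(u-K[0,2])/K[0,0];yd=(v-K[1,2])/K[1,1];x,y=xd.copy(),yd.copy()
    for _ in range(10):
        g=1+k1*(x*x+y*y);x,y=xd/g,yd/g
    P=np.stack([x*d,y*d,d],-1)@att(s).T+np.array(s["eye"])
    P[d==0]=np.nan
    return P
E
python3 - <<'E'
from h import *
a=snap("scene","scene0");b=snap("top","top0")
for s in(a,b): print(s["eye"],s["attitude"],s["intrinsics"],s["k1"])
st=monitor.sense();print(st,manip.nose_length,[x for x in dir(manip) if x[0]!='_'])
E
```

```text
pics
[-0.03177967 -0.53601346  1.05635746] [ 0.8743307  -0.34408456  0.12570091 -0.3183566 ] [[471.46685711   0.         253.83700011]
 [  0.         471.46685711 191.93610325]
 [  0.           0.           1.        ]] 0.025642698110111405
[0.34882665 0.04214699 1.23188859] [-0.69423594  0.71466323 -0.05730353  0.0633185 ] [[371.41360667   0.         255.06718855]
 [  0.         371.41360667 195.84106465]
 [  0.           0.           1.        ]] 0.03700959354793367
{'t': 0.1, 'q': array([-1.31951653e+00,  5.28418536e-01,  1.43379801e+00, -9.59600126e-06,
        1.18143098e+00, -1.78515276e-01]), 'qd': array([-0.00181536, -0.0021996 , -0.00239487,  0.00134482,  0.00224995,
        0.00017941]), 'tau': array([-5.67272746e-04, -4.43303347e+01, -1.78587395e+01, -1.75158993e-04,
        3.87638443e-03, -8.65059832e-06]), 'tcp_pos': array([ 0.26028224, -0.56752112,  0.24439603]), 'tool_rot': array([ 9.76997345e-01,  2.13248992e-01, -4.18062924e-05, -1.02659565e-03]), 'force': array([-0.44861616,  0.95772279,  0.64970425]), 'ft_torque': array([-0.01324042, -0.01187529,  0.00023237]), 'gripper_force': 0.0, 'finger_gap': 0.9986246162691982} 0.014 ['PlanningError', 'nose_length']
```

View pics/scene0.png

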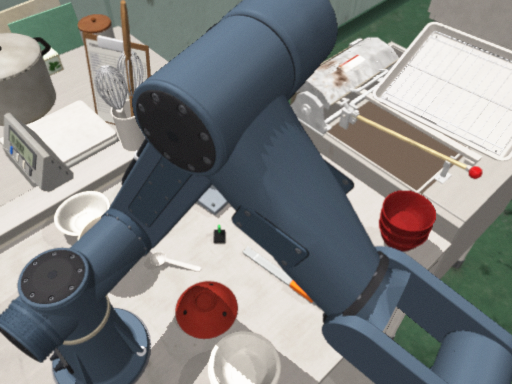

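View pics/top0.png

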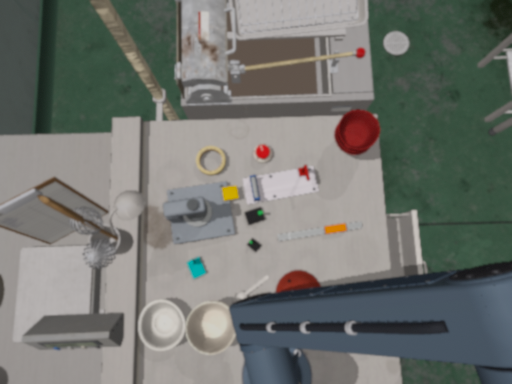

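The top view shows the press at (200,210), its yellow lug at (230,193), the stand at (280,185) with the red hook at (305,172), and the bar at (320,230) with its orange sleeve at (336,229). There are three pad candidates: black (258,215), small black (254,244) and turquoise (196,267). The larger black one at (258,215) fits the description. I'll confirm it in a crop and measure.

Run:
```python
from h import *
z=np.load("pics/top0.npz");s=dict(z);P=cloud(s);im=s["pixels"]
hsv=cv2.cvtColor(im,cv2.COLOR_RGB2HSV);H,S,V=[hsv[...,i].astype(int) for i in range(3)]
def rep(n,m,box):
    mm=np.zeros_like(m);u0,u1,v0,v1=box;mm[v0:v1,u0:u1]=m[v0:v1,u0:u1]
    mm&=~np.isnan(P[...,0]);p=P[mm]
    if len(p)<3: print(n,'few');return
    (c,sz,a)=cv2.minAreaRect((p[:,:2]*1000).astype(np.float32))
    print(n,len(p),'mean',p.mean(0).round(4),'zmax',np.percentile(p[:,2],[5,50,95]).round(4),'rect',np.round(c,1),np.round(sz,1),round(a,1))
rep('lug',(H>20)&(H<35)&(S>120),(215,245,180,205))
rep('sleeve',(H>5)&(H<22)&(S>150),(315,355,215,245))
bar=(P[...,2]>0.003)&(P[...,2]<0.03)
rep('bar',bar,(270,370,218,246))
rep('green1',(H>45)&(H<75)&(S>100),(240,275,205,230))
rep('black1',(V<70),(240,275,200,230))
rep('green2',(H>45)&(H<75)&(S>100),(240,270,235,260))
rep('black2',(V<70),(240,270,235,260))
rep('hook',((H<8)|(H>172))&(S>130),(290,325,155,190))
rep('stand',(P[...,2]>0.001)&(P[...,2]<0.012)&(V>150),(240,322,160,206))
rep('blue',(H>100)&(H<130)&(S>60)&(P[...,2]>0.02),(240,265,165,210))
rep('press',(P[...,2]>0.015)&(P[...,2]<0.06)&(V<200)&(S<80),(160,240,175,250))
c=im[150:262,155:375];cv2.imwrite("pics/c1.png",cv2.cvtColor(cv2.resize(c,None,fx=3.6,fy=3.6,interpolation=cv2.INTER_CUBIC),cv2.COLOR_RGB2BGR))
```

```text
lug 203 mean [0.5689 0.1317 0.0327] zmax [0.0242 0.0336 0.0377] rect [570.  131.9] [44.  50.9] 8.8
sleeve 140 mean [ 0.4438 -0.2077  0.0182] zmax [0.0147 0.0181 0.0222] rect [ 443.9 -208.3] [22.1 66.3] 7.0
bar 623 mean [ 0.4392 -0.1608  0.0097] zmax [0.0035 0.0077 0.0203] rect [ 434.2 -157.7] [323.4  85.5] 88.5
green1 31 mean [0.501  0.0367 0.0261] zmax [0.0072 0.0283 0.0455] rect [503.3  36.5] [16.6 17.7] 88.2
black1 159 mean [0.4916 0.0562 0.0104] zmax [0.0066 0.0104 0.0143] rect [493.4  53.5] [39.2 52.2] 18.3
green2 11 mean [0.4055 0.0673 0.0188] zmax [0.0048 0.0219 0.0308] rect [405.1  67.1] [8.7 7.1] 0.2
black2 60 mean [0.3968 0.0566 0.0061] zmax [0.0022 0.006  0.0103] rect [397.3  57.7] [27.8 23.2] 43.1
hook 68 mean [ 0.6303 -0.1117  0.0466] zmax [0.0072 0.04   0.0856] rect [ 625.4 -115. ] [51.3 14.9] 22.2
stand 1256 mean [ 0.5994 -0.0396  0.0034] zmax [0.0012 0.003  0.0071] rect [604.9 -37.6] [275.4 155.5] 88.1
blue 17 mean [0.564  0.0457 0.0407] zmax [0.0312 0.0428 0.0473] rect [582.8  48.5] [77.1 13.8] 8.2
press 2461 mean [0.5045 0.222  0.026 ] zmax [0.0176 0.025  0.0373] rect [513.9 215.9] [180.1 233. ] 7.6
```

View pics/c1.png

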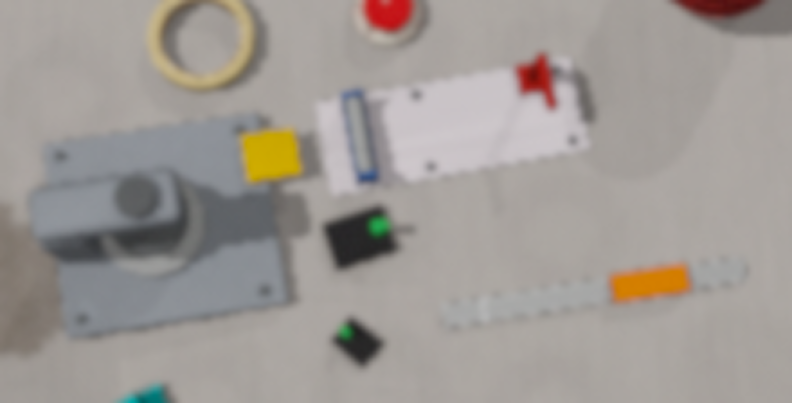

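```bash
cat >> h.py <<'E'
def toplane(s,uv,z):
    K=np.array(s["intrinsics"]);k1=float(s["k1"]);uv=np.atleast_2d(np.array(uv,float))
    d=(uv-[K[0,2],K[1,2]])/K[0,0];x=d.copy()
    for _ in range(10): x=d/(1+k1*(x**2).sum(1,keepdims=True))
    r=np.c_[x,np.ones(len(x))]@att(s).T;e=np.array(s["eye"])
    return (e+r*((z-e[2])/r[:,2])[:,None])[:,:2]
def proj(s,p):
    p=(np.atleast_2d(p)-np.array(s["eye"]))@att(s);x=p[:,:2]/p[:,2:];K=np.array(s["intrinsics"])
    x=x*(1+float(s["k1"])*(x**2).sum(1,keepdims=True))
    return x*K[0,0]+[K[0,2],K[1,2]]
def big(m,box):
    mm=np.zeros(m.shape,np.uint8);u0,u1,v0,v1=box;mm[v0:v1,u0:u1]=m[v0:v1,u0:u1]
    n,l,st,_=cv2.connectedComponentsWithStats(mm,connectivity=8)
    k=1+np.argmax(st[1:,4]);v,u=np.where(l==k);return np.c_[u,v]
def hsvs(s):
    h=cv2.cvtColor(s["pixels"],cv2.COLOR_RGB2HSV).astype(int);return h[...,0],h[...,1],h[...,2]
def rect(n,s,uv,z):
    p=toplane(s,uv,z);c,sz,a=cv2.minAreaRect((p*1000).astype(np.float32))
    print(n,len(uv),'px',uv.mean(0).round(1),'mean',(p.mean(0)*1000).round(1),'rect',np.round(c,1),np.round(sz,1),round(a,1))
    return p
E
python3 - <<'E'
from h import *
s=dict(np.load("pics/top0.npz"));P=cloud(s);H,S,V=hsvs(s);Z=P[...,2]
rect('lug',s,big((H>20)&(H<35)&(S>120),(215,245,180,205)),.036)
sl=rect('sleeve',s,big((H>5)&(H<22)&(S>120),(315,355,215,245)),.02)
for t in (.004,.003):
  b=big((Z>t)&(Z<.03),(268,372,212,250)); p=rect('bar',s,b,.008)
  v=np.linalg.svd(p-p.mean(0))[2][0];print(' axis',np.degrees(np.arctan2(-v[0],v[1])), 'ext',((p-p.mean(0))@v).min(),((p-p.mean(0))@v).max())
rect('green1',s,big((H>45)&(H<75)&(S>100),(240,275,205,230)),.046)
rect('pad1',s,big((V<75)|((H>45)&(H<75)&(S>100)),(240,275,200,230)),.012)
rect('plate',s,big((V>195)&(S<40)|((Z>.02)&(Z<.1)),(240,322,160,206)),.004)
rect('blue',s,big((H>100)&(H<130)&(S>50),(240,270,165,210)),.046)
rect('hook',s,big(((H<8)|(H>172))&(S>130),(290,325,155,190)),.08)
m=(Z>.013)&(Z<.05)&(S<80)&(V<200)
p=rect('press',s,big((Z>.015)&(S<80),(150,238,175,250)),.028)
# lean plane of press plate
q=P[big(m,(150,238,175,250))[:,1],big(m,(150,238,175,250))[:,0]]
A=np.c_[q[:,:2],np.ones(len(q))];c=np.linalg.lstsq(A,q[:,2],rcond=None)[0];print(c)
s2=dict(np.load("pics/scene0.npz"));H,S,V=hsvs(s2)
b=big((H>5)&(H<22)&(S>150),(280,325,270,305));rect('sleeve scene',s2,b,.02);
b=big((H>45)&(H<75)&(S>100),(205,235,215,245));rect('green scene',s2,b,.046)
rect('pad scene',s2,big((V<60),(208,232,222,250)),.012)
print('proj sleeve', proj(s2,[[.444,-.208,.02]]),'tabtop',proj(s2,[[.501,.037,.046]]))
E
```

```text
lug 205 px [229.9 192.7] mean [568.3 131.5] rect [568.6 131.2] [45.6 49.9] 8.5
sleeve 163 px [335.2 228.3] mean [ 443.3 -207.5] rect [ 443.4 -207.6] [24.6 69.4] 6.5
bar 540 px [321.  230.1] mean [ 439.6 -163.4] rect [ 439.  -159.3] [ 28.6 277.6] 6.5
 axis -172.51674113311336 ext -0.14295213617842928 0.13475121314600472
bar 576 px [320.7 230.1] mean [ 439.5 -162.3] rect [ 439.  -159.1] [ 28.6 279.2] 6.5
 axis -172.47007062758567 ext -0.14293878197244364 0.13635226542751314
green1 32 px [259.5 212.5] mean [498.7  36.7] rect [498.8  36.7] [16.1 16.2] 88.3
pad1 199 px [254.6 215.5] mean [493.5  52.8] rect [493.9  52.3] [39.9 54.4] 16.8
plate 941 px [285.5 184.3] mean [597.  -53.9] rect [601.  -62.3] [ 83.7 167.2] 8.7
blue 15 px [256.8 198.2] mean [545.6  44. ] rect [546.3  44.9] [16.2  6.6] 88.3
hook 68 px [303.7 171.2] mean [ 622.4 -107.5] rect [ 619. -106.] [40.1 26. ] 4.0
press 3358 px [198.1 212.2] mean [508.3 237.2] rect [510.2 240. ] [180.5 222. ] 7.4
[-0.01239243  0.07276033  0.01594221]
sleeve scene 142 px [299.4 290. ] mean [ 430.5 -204. ] rect [ 428.5 -209.3] [70.8 17. ] 86.9
green scene 18 px [218.8 229.1] mean [393.2  53.9] rect [394.9  55. ] [22.7  5.2] 49.8
pad scene 109 px [219.5 236.5] mean [393.1  53.9] rect [393.3  54.2] [36.4 24.3] 49.4
proj sleeve [[304.33777802 287.67263047]] tabtop [[253.25285714 210.67834262]]
```

Run:
```python
from h import *
s=dict(np.load("pics/top0.npz"))
f=lambda a:np.array(a,float)/3.6+[155,150]-.4
pc=toplane(s,f([(318,102),(572,60),(586,148),(330,193)]),.004)*1000;print('plate',pc.round(1))
d=(pc[0]-pc[1]+pc[3]-pc[2]);print('yaw',np.degrees(np.arctan2(-d[0],d[1])),'centre',pc.mean(0))
ck=toplane(s,f([(352,97),(367,177)]),.046)*1000;print('cheeks',ck,ck.mean(0))
d=ck[0]-ck[1];print('yaw',np.degrees(np.arctan2(d[1],d[0])))
hk=toplane(s,f([(541,62),(551,105)]),.0865)*1000;print('hook arm',hk)
lg=toplane(s,f([(297,130),(302,178)]),.034)*1000;print('lug front',lg,lg.mean(0))
im=s["pixels"][158:210,236:326]
im=cv2.resize(im,None,fx=8.8,fy=8.8,interpolation=cv2.INTER_CUBIC)
y=np.radians(8.3);Rz=np.array([[np.cos(y),-np.sin(y)],[np.sin(y),np.cos(y)]]);o=np.array([.583,.0485])
def pt(x,yy,z): return np.r_[Rz@np.array([x,yy])/1000+o,z/1000]
def line(a,b,c):
    q=(proj(s,np.array([pt(*a),pt(*b)]))-[236,158]+.5)*8.8
    cv2.line(im,tuple(map(int,q[0])),tuple(map(int,q[1])),c,1)
for a,b in [((-45,45,4),(45,45,4)),((-45,-200,4),(45,-200,4)),((-45,45,4),(-45,-200,4)),((45,45,4),(45,-200,4))]: line(a,b,(0,200,0))
line((-41,0,46),(41,0,46),(255,0,255));line((-18,-170,86.5),(30,-170,86.5),(0,0,255));line((30,-170,0),(30,-170,86),(0,0,255));line((0,50,44),(0,-210,44),(255,0,255))
cv2.imwrite("pics/c2.png",cv2.cvtColor(im,cv2.COLOR_RGB2BGR))
```

```text
plate [[ 623.4   89. ]
 [ 656.6 -151.3]
 [ 571.9 -159.7]
 [ 536.6   79.8]]
yaw 8.118147630334 centre [597.13602369 -35.57133152]
cheeks [[617.74839358  56.3734633 ]
 [543.74755609  44.87178469]] [580.74797484  50.62262399]
yaw 8.834585278995094
hook arm [[ 634.93292642 -111.05043627]
 [ 596.05004942 -117.82375027]]
lug front [[591.13697517 107.59043642]
 [546.56298688 103.93283302]] [568.84998102 105.76163472]
```

View pics/c2.png

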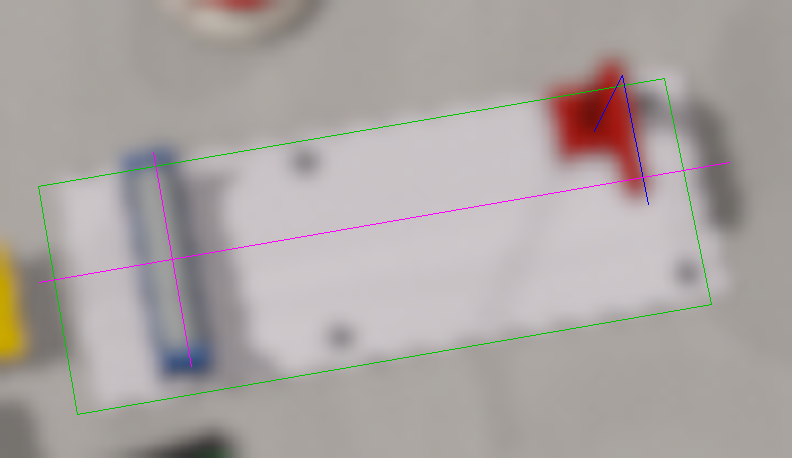

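```bash
cat >> h.py <<'E'
def tool(yaw,lean=0):
    """tool x along heading+90 (bar +y), z down; lean deg>0: bar tail up"""
    y=np.radians(yaw)
    return R.from_matrix(np.array([[-np.sin(y),np.cos(y),0],[np.cos(y),np.sin(y),0],[0,0,-1]]).T)*R.from_euler('y',lean,degrees=True)
def plan(pos,rot,n=None,st=None):
    """simultaneous straight-line move; prints rows"""
    st=st or monitor.sense();p=np.array(st["tcp_pos"]);r=R.from_quat(st["tool_rot"])
    pos=np.array(pos,float);rv=(r.inv()*rot).as_rotvec()
    n=n or int(max(np.ceil(np.linalg.norm(pos-p)/.035),np.ceil(np.linalg.norm(rv)/.1),1))
    out=[]
    for i in range(n):
        ri=r*R.from_rotvec(rv*i/n);d=ri.inv().apply((pos-p)/n)
        out.append([round(float(x),4) for x in np.r_[d/.8,rv/n/.12]])
    print(n,'rows; dist',(pos-p).round(4),'rot deg',np.degrees(rv).round(1));[print(o) for o in out]
def state():
    st=monitor.sense();print({k:np.round(st[k],4).tolist() for k in("t","q","tcp_pos","tool_rot","force","finger_gap","gripper_force")});return st
E
python3 - <<'E'
from h import *
print(tool(7).as_matrix().round(2), tool(0,30).as_matrix().round(2))
plan([.444,-.2085,.10],tool(7))
E
```

```text
[[-0.12  0.99  0.  ]
 [ 0.99  0.12  0.  ]
 [ 0.    0.   -1.  ]] [[ 0.    1.    0.  ]
 [ 0.87  0.    0.5 ]
 [ 0.5   0.   -0.87]]
13 rows; dist [ 0.1837  0.359  -0.1444] rot deg [ -0.1  -0.1 -72.4]
[0.0304, -0.024, 0.0139, -0.001, -0.001, -0.8097]
[0.0326, -0.0209, 0.0139, -0.001, -0.001, -0.8097]
[0.0345, -0.0177, 0.0139, -0.001, -0.001, -0.8097]
[0.0361, -0.0142, 0.0139, -0.001, -0.001, -0.8097]
[0.0373, -0.0107, 0.0139, -0.001, -0.001, -0.8097]
[0.0381, -0.007, 0.0139, -0.001, -0.001, -0.8097]
[0.0386, -0.0033, 0.0139, -0.001, -0.001, -0.8097]
[0.0388, 0.0005, 0.0139, -0.001, -0.001, -0.8097]
[0.0385, 0.0042, 0.0139, -0.001, -0.001, -0.8097]
[0.0379, 0.008, 0.0139, -0.001, -0.001, -0.8097]
[0.037, 0.0116, 0.0139, -0.001, -0.001, -0.8097]
[0.0357, 0.0151, 0.0139, -0.001, -0.001, -0.8097]
[0.0341, 0.0185, 0.0139, -0.001, -0.001, -0.8097]
```

```bash
sed -i "s/R.from_euler('y',lean/R.from_euler('y',-lean/" h.py
python3 -m pendant '[[[0.030,-0.024,0.014,0,0,-0.81,1],[0.033,-0.021,0.014,0,0,-0.81,1],[0.034,-0.018,0.014,0,0,-0.81,1],[0.036,-0.014,0.014,0,0,-0.81,1],[0.037,-0.011,0.014,0,0,-0.81,1],[0.038,-0.007,0.014,0,0,-0.81,1],[0.039,-0.003,0.014,0,0,-0.81,1],[0.039,0,0.014,0,0,-0.81,1],[0.038,0.004,0.014,0,0,-0.81,1],[0.038,0.008,0.014,0,0,-0.81,1],[0.037,0.012,0.014,0,0,-0.81,1],[0.036,0.015,0.014,0,0,-0.81,1],[0.034,0.018,0.014,0,0,-0.81,1],[0,0,0,0,0,0,0.6]]]'
python3 - <<'E'
from h import *
a=snap("scene","scene1");state();plan([.444,-.2085,.0175],tool(7))
c=a["pixels"][120:340,120:400];cv2.imwrite("pics/c3.png",cv2.cvtColor(cv2.resize(c,None,fx=2.8,fy=2.7,interpolation=cv2.INTER_CUBIC),cv2.COLOR_RGB2BGR))
E
```

```text
t: 1.5
tcp_pos: [0.4424, -0.2052, 0.0982]
tool_rot: [0.66, 0.751, 0.0, -0.003]
force: [0.7, -0.3, -0.2]
finger_gap: 0.858
gripper_force: 0.0
{'t': 1.55, 'q': [-0.6667, 0.5932, 1.8936, -0.0001, 0.6576, -0.7921], 'tcp_pos': [0.4427, -0.2071, 0.0989], 'tool_rot': [0.6614, 0.75, -0.0001, -0.0014], 'force': [-0.8532, 0.0914, 0.4661], 'finger_gap': 0.7784, 'gripper_force': 0.0}
3 rows; dist [ 0.0013 -0.0014 -0.0814] rot deg [-0.1 -0.1  0.2]
[-0.0007, 0.0005, 0.0339, -0.0055, -0.0054, 0.0092]
[-0.0007, 0.0005, 0.0339, -0.0055, -0.0054, 0.0092]
[-0.0007, 0.0005, 0.0339, -0.0055, -0.0054, 0.0092]
```

View pics/c3.png

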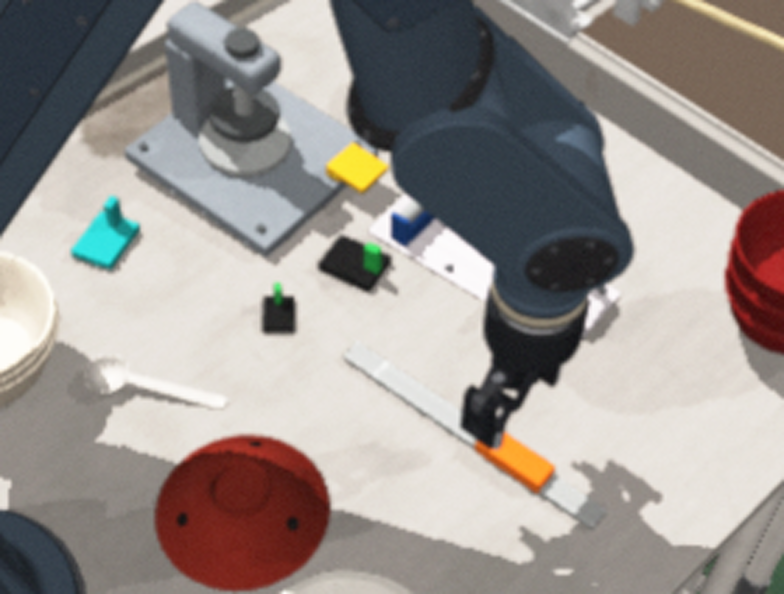

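The scene crop shows the gripper above the orange sleeve (515,458), the bar's tip at (355,355), the larger black pad with green tab at (360,262), and the small black one at (279,315). The larger one is the pad. I'll grasp the bar and measure the tab from two views.

```bash
python3 -m pendant '[[[-0.001,0,0.034,0,0,0,0.6],[0,0,0.034,0,0,0,0.6],[0,0,0.033,0,0,0,0.6],[0,0,0,0,0,0,0.6],[0,0,0,0,0,0,0],[0,0,0,0,0,0,0],[0,0,0,0,0,0,0],[0,0,0,0,0,0,0],[0,0,0,0,0,0,0]]]' 90
python3 - <<'E'
from h import *
s=dict(np.load("pics/scene1.npz"));H,S,V=hsvs(s);t=dict(np.load("pics/top0.npz"));Ht,St,Vt=hsvs(t)
def ray(s,uv):
    a=np.r_[toplane(s,uv,0)[0],0];e=np.array(s["eye"]);return e,(a-e)/np.linalg.norm(a-e)
def tri(u1,u2):
    e1,d1=ray(s,u1);e2,d2=ray(t,u2);A=np.c_[d1,-d2];l=np.linalg.lstsq(A,e2-e1,rcond=None)[0]
    a,b=e1+l[0]*d1,e2+l[1]*d2;return ((a+b)/2*1000).round(1),np.linalg.norm(a-b)*1000
g=big((H>45)&(H<75)&(S>100),(240,262,200,222));g2=big((Ht>45)&(Ht<75)&(St>100),(240,275,205,230))
print('green',g.mean(0),tri(g.mean(0),g2.mean(0)))
rect('g top',s,g[g[:,1]<=g[:,1].min()+2],.046)
b=big((V<70)|(H>45)&(H<75)&(S>100),(228,265,200,228));rect('pad s',s,b,.012)
o=big((H>5)&(H<22)&(S>150),(280,325,270,305));o2=big((Ht>5)&(Ht<22)&(St>120),(315,355,215,245));print('sleeve',tri(o.mean(0),o2.mean(0)))
l=big((H>20)&(H<35)&(S>120),(225,265,165,195));l2=big((Ht>20)&(Ht<35)&(St>120),(215,245,180,205));print('lug',tri(l.mean(0),l2.mean(0)))
state()
E
```

```text
t: 2.45
tcp_pos: [0.4437, -0.2108, 0.0204]
tool_rot: [0.662, 0.749, -0.0, 0.002]
force: [-1.4, -1.4, 7.0]
finger_gap: 0.276
gripper_force: 89.9
green [252.78787879 215.6969697 ] (array([500.7,  37.1,  24. ]), np.float64(1.9918550534032085))
g top 12 px [252.2 211.4] mean [497.3  37. ] rect [498.8  37.6] [ 6.8 13.5] 47.1
pad s 292 px [246.6 217.1] mean [490.1  52.4] rect [492.3  53.7] [53.  57.9] 18.7
sleeve (array([ 444.4, -210.3,    6.6]), np.float64(0.2349502482810191))
lug (array([567. , 132.6,  34.4]), np.float64(3.581469047894993))
{'t': 2.45, 'q': [-0.6713, 0.7514, 1.9187, -0.0006, 0.4682, -0.7933], 'tcp_pos': [0.4437, -0.2108, 0.0204], 'tool_rot': [0.6625, 0.7491, -0.0, 0.0016], 'force': [-1.4221, -1.4404, 7.0174], 'finger_gap': 0.276, 'gripper_force': 89.8569}
```

```bash
cat >> h.py <<'E'
SY=8.8;SO=np.array([.5832,.0497,0]);TB=np.array([0,-52.5,20.4])
def S2W(p): return R.from_euler('z',SY,degrees=True).apply(np.array(p,float)/1000)+SO
def W2S(p): return R.from_euler('z',-SY,degrees=True).apply(np.array(p)-SO)*1000
def barpose(th,phi,x0,a,dz=0):
    """bar over rod: lean th, yaw phi (tail to -x), crossing rod at stand x0, tip a mm beyond contact -> tcp,rot"""
    rot=tool(SY-phi,th);B=R.from_euler('z',-phi,degrees=True)*R.from_euler('x',-th,degrees=True)
    c=np.array([x0,0,36.5+dz])+8*B.apply([0,0,1]);o=c-B.apply([0,140-a,0])
    return S2W(o+B.apply(TB)),rot
def where():
    """bar state from the tcp"""
    st=monitor.sense();r=R.from_quat(st["tool_rot"]);B=R.from_euler('z',-SY,degrees=True).as_matrix()@r.as_matrix()@np.array([[0,1,0],[1,0,0],[0,0,-1]]).T
    t=W2S(st["tcp_pos"]);f=lambda q:(t+B@(np.array(q,float)-TB)).round(1).tolist()
    k=lambda y0:None
    print('tip',f((0,140,8)),'tail top',f((0,-140,8)),'lean',round(float(np.degrees(np.arcsin(-B[2,1]))),2),'phi',round(float(np.degrees(np.arctan2(B[0,1],B[1,1]))),2))
    h=(np.array(f((0,-140,8)))-np.array(f((0,140,8))));q=np.array(f((0,140,8)));m=(-170-q[1])/h[1];print('top at hook',(q+m*h).round(1));m=(59-q[1])/h[1];print('top at lug',(q+m*h).round(1));n=B[:,2];m=(0-q[1])/h[1]
    d=(np.array([0,0,36.5])-q)@n+8;print('gap bar-rod mm',round(float(-(d)-8+8-8+0),2) if 0 else round(float((q-np.array([q[0],0,36.5]))@n-16),2))
    print('t',round(st["t"],2),'F',np.round(st["force"],1),'M',np.round(st["ft_torque"],2),'gap',round(st["finger_gap"],3))
E
python3 - <<'E'
from h import *
st=monitor.sense();st=dict(st);where()
p=np.array(st["tcp_pos"])+[0,0,.08];st["tcp_pos"]=p
for a in(37,82):print(barpose(32,8.7,-11,a)[0].round(4))
plan(*barpose(32,8.7,-11,32,dz=10),st=st)
E
```

```text
tip [-171.7, -43.8, 7.5] tail top [-180.4, -323.6, 8.2] lean 0.14 phi 1.78
top at hook [-175.6 -170.     7.8]
top at lug [-168.5   59.     7.2]
gap bar-rod mm -45.11
t 2.45 F [-1.4 -1.4  7. ] M [-0.25  0.23 -0.05] gap 0.276
[ 0.5725 -0.0688  0.143 ]
[ 0.5725 -0.0306  0.1191]
6 rows; dist [0.1288 0.1378 0.0553] rot deg [  2.1 -31.8   6.7]
[0.0252, 0.0302, -0.0115, 0.0499, -0.7714, 0.1624]
[0.0246, 0.0296, -0.014, 0.0499, -0.7714, 0.1624]
[0.0237, 0.029, -0.0164, 0.0499, -0.7714, 0.1624]
[0.0227, 0.0285, -0.0187, 0.0499, -0.7714, 0.1624]
[0.0214, 0.0279, -0.0209, 0.0499, -0.7714, 0.1624]
[0.0199, 0.0274, -0.023, 0.0499, -0.7714, 0.1624]
```

```bash
python3 -m pendant '[[[0,0,-0.02,0,0,0,0],[0,0,-0.04,0,0,0,0],[0,0,-0.04,0,0,0,0],[0.025,0.03,-0.0115,0.05,-0.77,0.16,0],[0.025,0.03,-0.014,0.05,-0.77,0.16,0],[0.024,0.029,-0.0165,0.05,-0.77,0.16,0],[0.023,0.0285,-0.0185,0.05,-0.77,0.16,0],[0.0215,0.028,-0.021,0.05,-0.77,0.16,0],[0.02,0.0275,-0.023,0.05,-0.77,0.16,0],[0,0,0,0,0,0,0],[0,0,0,0,0,0,0]]]'
python3 - <<'E'
from h import *
state();where();plan(*barpose(32,8.7,-11,32,dz=10));plan(*barpose(32,8.7,-11,38,dz=4))
t=snap("top","top1");c=t["pixels"][150:262,155:375];cv2.imwrite("pics/c4.png",cv2.cvtColor(cv2.resize(c,None,fx=3.6,fy=3.6,interpolation=cv2.INTER_CUBIC),cv2.COLOR_RGB2BGR));snap("scene","scene2")
E
```

```text
t: 3.55
tcp_pos: [0.5666, -0.0753, 0.1527]
tool_rot: [0.678, 0.686, -0.188, 0.185]
force: [-0.9, -0.0, -2.7]
finger_gap: 0.277
gripper_force: 89.1
{'t': 3.55, 'q': [-0.0755, 0.639, 1.6795, -0.6964, 0.9117, 0.3735], 'tcp_pos': [0.5666, -0.0753, 0.1527], 'tool_rot': [0.6778, 0.6864, -0.1881, 0.1846], 'force': [-0.9498, -0.0434, -2.7046], 'finger_gap': 0.277, 'gripper_force': 89.0837}
tip [-13.6, 36.9, 44.2] tail top [-46.9, -201.9, 186.6] lean 30.56 phi 7.93
top at hook [ -42.5 -170.   167.6]
top at lug [-10.5  59.   31. ]
gap bar-rod mm 9.16
t 3.55 F [-0.9 -0.  -2.7] M [ 0.38 -0.    0.03] gap 0.277
1 rows; dist [0.0059 0.0023 0.0029] rot deg [-0.1 -1.4  0.7]
[0.0005, 0.0074, -0.0046, -0.0201, -0.2094, 0.0967]
1 rows; dist [ 0.0059  0.0074 -0.0063] rot deg [-0.1 -1.4  0.7]
[0.0118, 0.0075, 0.0021, -0.0201, -0.2094, 0.0967]
```

View pics/c4.png

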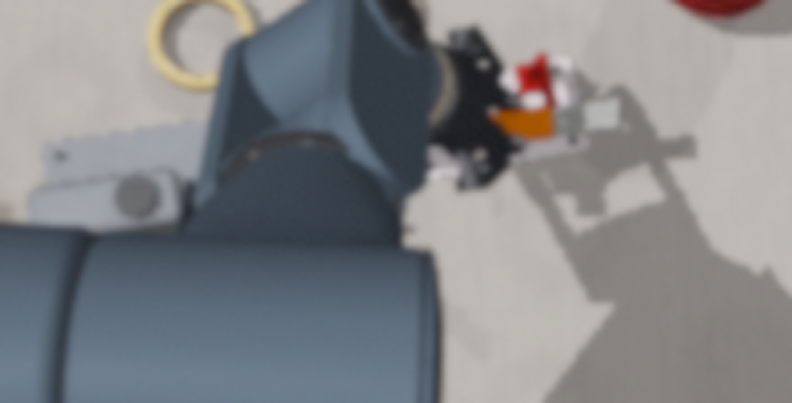

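The top view is now mostly arm; only the sleeve (525,123) and hook (535,75) show. Checking the scene view.

Run:
```python
from h import *
s=dict(np.load("pics/scene2.npz"));c=s["pixels"][110:310,130:400];cv2.imwrite("pics/c5.png",cv2.cvtColor(cv2.resize(c,None,fx=2.9,fy=2.9,interpolation=cv2.INTER_CUBIC),cv2.COLOR_RGB2BGR))
```

```text
(no output)
```

View pics/c5.png

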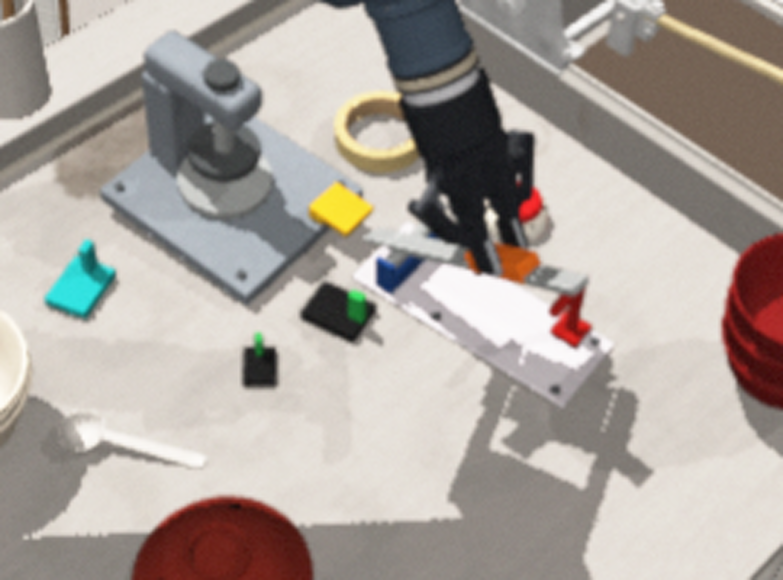

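Here the bar's tip is at (365,233), short of the yellow lug (340,207). The blue cheek is at (398,268) and the red hook at (570,310). I'll overlay the models to check the calibration.

```bash
cat >> h.py <<'E'
def overlay(s,name,box,f,th=None,press=None):
    u0,u1,v0,v1=box;im=cv2.resize(s["pixels"][v0:v1,u0:u1],None,fx=f,fy=f,interpolation=cv2.INTER_CUBIC)
    def line(pts,c):
        q=((proj(s,np.array(pts))-[u0,v0]+.5)*f).astype(int);cv2.polylines(im,[q],False,c,1,cv2.LINE_AA)
    W=lambda L:[S2W(p) for p in L]
    line(W([(-45,40,4),(45,40,4),(45,-205,4),(-45,-205,4),(-45,40,4)]),(0,255,0))
    for x in(-41,41):line(W([(x,-8,46),(x,8,46)]),(255,0,255))
    line(W([(-35,0,44.5),(35,0,44.5)]),(255,0,255));line(W([(-18,-170,80.5),(30,-170,80.5),(30,-170,4)]),(0,0,255))
    line(W([(-27,59,24),(17,59,24)]),(0,255,255))
    st=monitor.sense();B=R.from_quat(st["tool_rot"]).as_matrix()@np.array([[0,1,0],[1,0,0],[0,0,-1]]).T
    b=lambda p:np.array(st["tcp_pos"])+B@(np.array(p,float)-TB)/1000
    line([b(p) for p in[(-11,140,8),(11,140,8),(11,-140,8),(-11,-140,8),(-11,140,8)]],(255,255,0))
    line([b(p) for p in[(-13,-15,20),(13,-15,20),(13,-85,20),(-13,-85,20),(-13,-15,20)]],(0,255,255))
    cv2.imwrite("pics/"+name+".png",cv2.cvtColor(im,cv2.COLOR_RGB2BGR))
E
python3 - <<'E'
from h import *
overlay(dict(np.load("pics/scene2.npz")),"c6",(225,345,165,255),6.6)
E
```

```text
(no output)
```

View pics/c6.png

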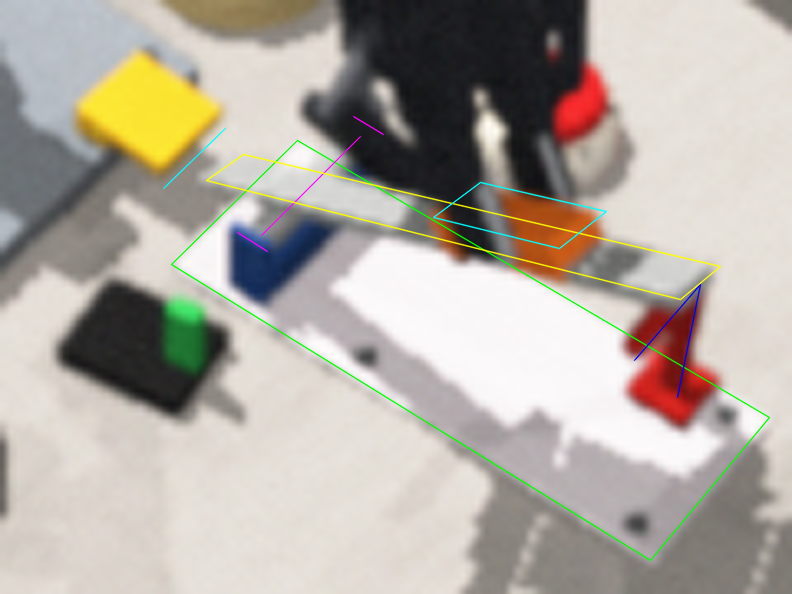

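Run:
```python
from h import *
plan(*barpose(31,8.7,-11,50,dz=4),n=2);print();p,r=barpose(31,8.7,-11,50,dz=4);st=dict(monitor.sense());st["tcp_pos"]=p;st["tool_rot"]=r.as_quat();plan(*barpose(31,8.7,-11,84,dz=1),n=3,st=st)
```

```text
2 rows; dist [ 0.0071  0.0179 -0.0144] rot deg [-0.3 -0.4  0.5]
[0.0142, 0.0046, 0.002, -0.0223, -0.0313, 0.038]
[0.0142, 0.0045, 0.002, -0.0223, -0.0313, 0.038]

3 rows; dist [-0.0001  0.0291 -0.0205] rot deg [0. 0. 0.]
[0.0148, -0.0, 0.0011, 0.0, 0.0, 0.0]
[0.0148, -0.0, 0.0011, 0.0, 0.0, 0.0]
[0.0148, -0.0, 0.0011, 0.0, 0.0, 0.0]
```

```bash
python3 -m pendant '[[[0.014,0.0045,0.002,-0.022,-0.031,0.038,0],[0.014,0.0045,0.002,-0.022,-0.031,0.038,0],[0.0075,0,0.0005,0,0,0,0],[0.0075,0,0.0005,0,0,0,0],[0.0075,0,0.0005,0,0,0,0],[0.0075,0,0.0005,0,0,0,0],[0.0075,0,0.0005,0,0,0,0],[0.0075,0,0.0005,0,0,0,0],[0,0,0,0,0,0,0],[0,0,0,0,0,0,0]]]'
python3 - <<'E'
from h import *
where();s=snap("scene","scene3");overlay(s,"c7",(225,345,165,255),6.6)
plan(*barpose(28,8.7,-11,84,dz=-.5),n=2)
E
```

```text
t: 4.65
tcp_pos: [0.5738, -0.0297, 0.1182]
tool_rot: [0.68, 0.682, -0.188, 0.19]
force: [0.5, -1.4, -2.6]
finger_gap: 0.279
gripper_force: 89.0
tip [2.5, 79.7, 8.2] tail top [-33.7, -157.5, 152.7] lean 31.05 phi 8.69
top at hook [ -35.6 -170.   160.3]
top at lug [-0.7 59.  20.8]
gap bar-rod mm 0.41
t 4.65 F [ 0.5 -1.4 -2.6] M [ 0.43  0.02 -0.03] gap 0.279
2 rows; dist [-0.0014 -0.0046 -0.0063] rot deg [ 0.1  3.  -0. ]
[-0.0004, -0.0009, 0.0048, 0.0095, 0.2217, -0.0004]
[-0.0006, -0.0009, 0.0048, 0.0095, 0.2217, -0.0004]
```

View pics/c7.png

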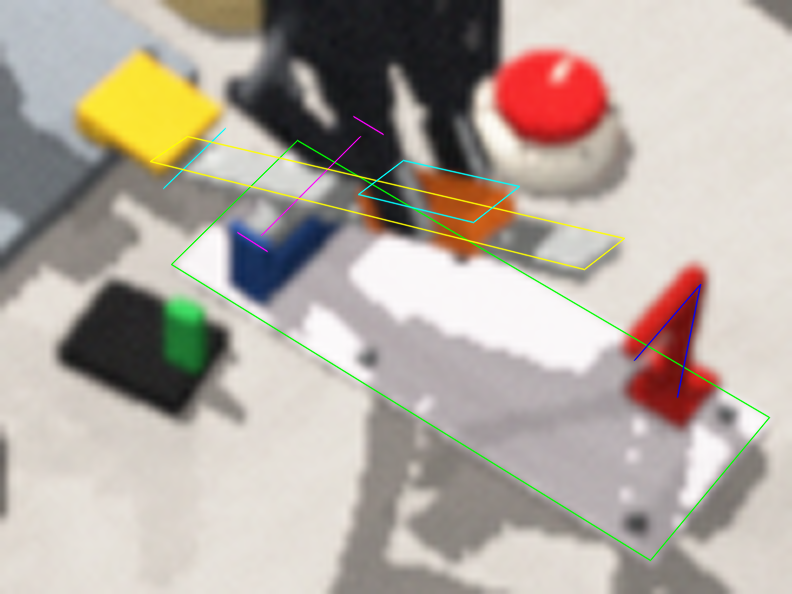

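The tip (180,150) is now under the lug (150,110), and the bar crosses the rod between the cheeks. Levering starts.

```bash
python3 - <<'E'
from h import *
def seg(a,b,n=1):
    p,r=barpose(*a);st=dict(monitor.sense());st["tcp_pos"]=p;st["tool_rot"]=r.as_quat();plan(*barpose(*b),n=n,st=st)
seg((28,8.7,-11,84,-.5),(26,8.7,-11,84,-.5))
seg((16,8.7,-11,84,-.5),(14,8.7,-11,84,-.5))
E
python3 -m pendant '[[[-0.0005,-0.001,0.005,0.01,0.22,0,0],[-0.0005,-0.001,0.005,0.01,0.22,0,0],[0,0,0.0048,0,0.29,0,0],[0,0,0.0048,0,0.29,0,0],[0,0,0.0048,0,0.29,0,0],[0,0,0,0,0,0,0]]]' 110
python3 -c "
from h import *
where()"
```

```text
1 rows; dist [ 0.     -0.0026 -0.0029] rot deg [ 0.  2. -0.]
[-0.0012, -0.0, 0.0048, 0.0, 0.2909, -0.0]
1 rows; dist [ 0.     -0.0019 -0.0034] rot deg [-0.  2. -0.]
[-0.0012, 0.0, 0.0048, -0.0, 0.2909, -0.0]
t: 5.3
tcp_pos: [0.5733, -0.0409, 0.103]
tool_rot: [0.694, 0.694, -0.134, 0.136]
force: [-0.6, 2.3, 6.1]
finger_gap: 0.269
gripper_force: 114.1
tip [3.1, 83.7, 19.4] tail top [-36.8, -172.8, 124.3] lean 22.0 phi 8.86
top at hook [ -36.4 -170.   123.2]
top at lug [-0.7 59.  29.5]
gap bar-rod mm -0.83
t 5.3 F [-0.6  2.3  6.1] M [ 0.34 -0.12  0.1 ] gap 0.269
```

```bash
python3 -m pendant '[[[-0.0017,0,0.0048,0,0.29,0,0],[-0.0017,0,0.0048,0,0.29,0,0],[-0.0017,0,0.0048,0,0.29,0,0],[-0.0017,0,0.0048,0,0.29,0,0],[0,0,0,0,0,0,0]]]'
python3 -c "
from h import *
where()"
```

```text
t: 5.8
tcp_pos: [0.5728, -0.0492, 0.0894]
tool_rot: [0.703, 0.701, -0.084, 0.086]
force: [-0.2, 8.7, 4.3]
finger_gap: 0.267
gripper_force: 114.2
tip [3.2, 85.5, 31.3] tail top [-39.0, -183.0, 98.3] lean 13.84 phi 8.94
top at hook [ -37.  -170.    95.1]
top at lug [-1.  59.  37.9]
gap bar-rod mm -0.81
t 5.8 F [-0.2  8.7  4.3] M [ 1.34 -0.17  0.05] gap 0.267
```

```bash
python3 -m pendant '[[[-0.0018,0,0.0048,0,0.29,0,0],[-0.0018,0,0.0048,0,0.29,0,0],[-0.0018,0,0.0048,0,0.29,0,0],[-0.0018,0,0.0048,0,0.29,0,0],[0,0,0,0,0,0,0],[0,0,0,0,0,0,0]]]'
python3 - <<'E'
from h import *
where();s=snap("scene","scene4");overlay(s,"c8",(215,335,160,250),6.6)
E
```

```text
t: 6.4
tcp_pos: [0.5723, -0.0556, 0.0755]
tool_rot: [0.707, 0.705, -0.035, 0.036]
force: [0.7, 13.9, 5.3]
finger_gap: 0.269
gripper_force: 114.2
tip [2.8, 85.6, 43.9] tail top [-40.7, -189.6, 72.0] lean 5.76 phi 8.98
top at hook [ -37.6 -170.    70. ]
top at lug [-1.4 59.  46.6]
gap bar-rod mm -0.13
t 6.4 F [ 0.7 13.9  5.3] M [ 2.19 -0.31 -0.21] gap 0.269
```

View pics/c8.png

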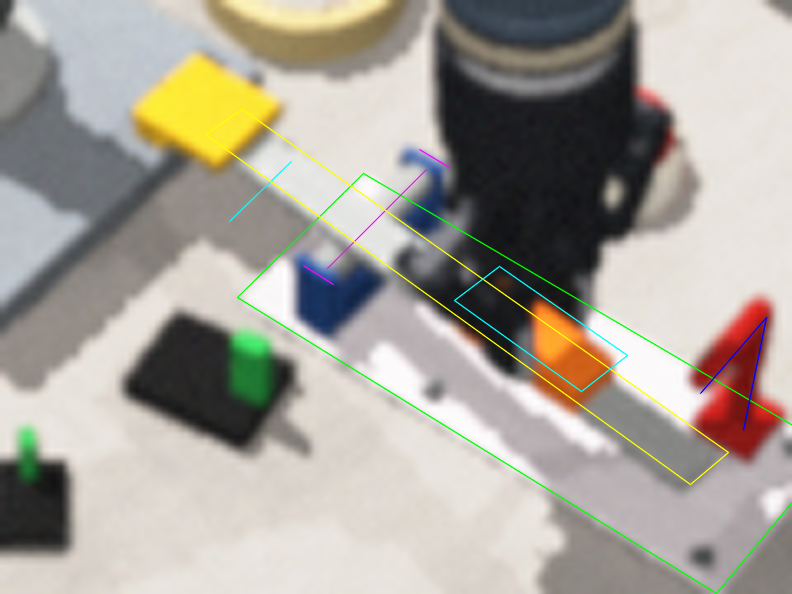

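The lug (205,110) has risen with the press. The tail (700,465) sits on the hook's -x side, just below the arm height. Next I swing it under.

Run:
```python
from h import *
st=monitor.sense();B=None
p1,r1=barpose(4.6,9,-10.5,84.5);p2,r2=barpose(4.6,-.3,2.8,84)
rv=(r1.inv()*r2).as_rotvec();print(rv/.12/10)
prev=None
for i in range(11):
    f=i/10;p,r=barpose(4.6,9-9.3*f,-10.5+13.3*f,84.3)
    if prev is not None: print((prev[1].inv().apply(p-prev[0])/.8).round(4))
    prev=(p,r)
```

```text
[-0.01084795  0.         -0.13482732]
[ 0.0003  0.0038 -0.    ]
[ 0.0002  0.0038 -0.    ]
[ 0.0002  0.0038 -0.    ]
[ 0.0002  0.0038 -0.    ]
[ 0.0002  0.0038 -0.    ]
[ 0.0001  0.0038 -0.    ]
[ 0.0001  0.0038 -0.    ]
[ 0.0001  0.0038 -0.    ]
[ 0.0001  0.0038 -0.    ]
[ 0.      0.0038 -0.    ]
```

```bash
python3 -m pendant '[[[-0.0006,0,0.003,0,0.17,0,0],[0,0,0,0,0,0,0],[0.0002,0.0038,0,-0.011,0,-0.135,0],[0.0002,0.0038,0,-0.011,0,-0.135,0],[0.0002,0.0038,0,-0.011,0,-0.135,0],[0.0002,0.0038,0,-0.011,0,-0.135,0],[0.0002,0.0038,0,-0.011,0,-0.135,0],[0,0,0,0,0,0,0]]]'
python3 -c "
from h import *
where()"
```

```text
t: 7.25
tcp_pos: [0.5845, -0.0564, 0.073]
tool_rot: [0.677, 0.735, -0.03, 0.028]
force: [-5.0, 6.9, 8.0]
finger_gap: 0.268
gripper_force: 114.5
tip [-1.6, 85.3, 44.8] tail top [-21.3, -193.1, 67.8] lean 4.72 phi 4.03
top at hook [ -19.7 -170.    65.9]
top at lug [-3.5 59.  47. ]
gap bar-rod mm -0.77
t 7.25 F [-5.   6.9  8. ] M [1.17 0.76 0.21] gap 0.268
```

```bash
python3 -m pendant '[[[0.0001,0.0042,0,-0.011,0,-0.135,0],[0.0001,0.0042,0,-0.011,0,-0.135,0],[0.0001,0.0042,0,-0.011,0,-0.135,0],[0.0001,0.0042,0,-0.011,0,-0.135,0],[0,0.0042,0,-0.011,0,-0.1,0],[0,0,0,0,0,0,0]]]'
python3 -c "
from h import *
where()"
```

```text
t: 7.85
tcp_pos: [0.5979, -0.0548, 0.0725]
tool_rot: [0.646, 0.762, -0.032, 0.027]
force: [-10.1, 3.0, 11.4]
finger_gap: 0.274
gripper_force: 114.8
tip [-3.7, 85.3, 44.4] tail top [-0.7, -193.8, 67.3] lean 4.69 phi -0.62
top at hook [  -1.  -170.    65.3]
top at lug [-3.4 59.  46.6]
gap bar-rod mm -1.14
t 7.85 F [-10.1   3.   11.4] M [0.66 1.69 0.72] gap 0.274
```

```bash
python3 -m pendant '[[[0.0005,0,-0.0021,0,-0.125,0,0],[0.0005,0,-0.0021,0,-0.125,0,0],[0.0005,0,-0.0021,0,-0.125,0,0],[0,0,0,0,0,0,0],[0,0,0,0,0,0,0]]]'
python3 - <<'E'
from h import *
where();s=snap("scene","scene5");overlay(s,"c9",(215,335,160,250),6.6)
E
```

```text
t: 8.35
tcp_pos: [0.5982, -0.0536, 0.0774]
tool_rot: [0.645, 0.761, -0.046, 0.045]
force: [-8.1, 2.4, 8.5]
finger_gap: 0.267
gripper_force: 114.7
tip [-3.3, 84.9, 40.4] tail top [-0.2, -192.8, 76.3] lean 7.36 phi -0.65
top at hook [  -0.5 -170.    73.4]
top at lug [-3.  59.  43.7]
gap bar-rod mm -1.24
t 8.35 F [-8.1  2.4  8.5] M [0.54 1.58 0.71] gap 0.267
```

View pics/c9.png

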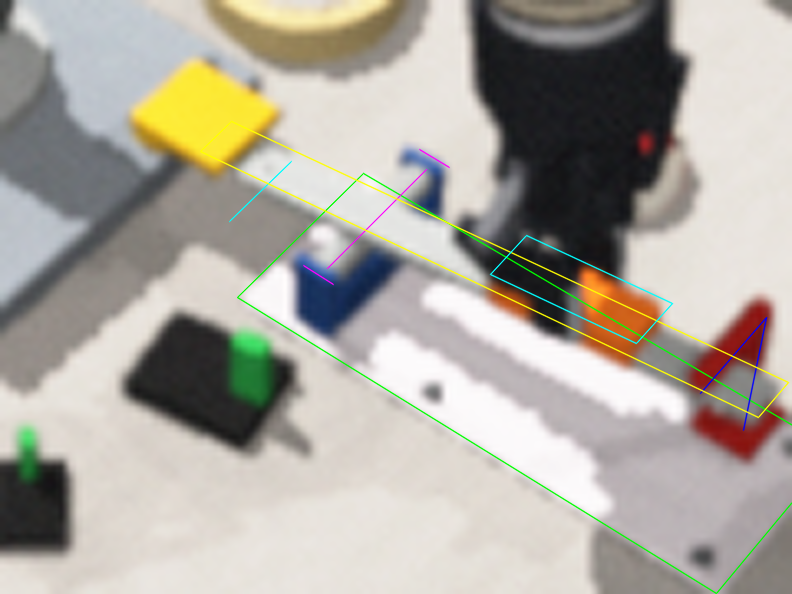

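The bar's tail (745,380) lies under the red hook arm and the tip is still under the lug (205,140). That was my last picture; from here I check by numbers. Easing off and releasing.

```bash
python3 -m pendant '[[[0.0001,-0.001,-0.0008,0,-0.05,0,0],[0,-0.001,-0.0004,0,-0.03,0,0],[0,0,0,0,0,0,0],[0,0,0,0,0,0,0.3],[0,0,0,0,0,0,0.36],[0,0,0,0,0,0,0.45],[0,0,0,0,0,0,0.55],[0,0,0,0,0,0,0.55]]]'
python3 - <<'E'
from h import *
where();st=state();r=R.from_quat(st["tool_rot"]).as_matrix();print(r.round(3))
a=dict(np.load("pics/scene5.npz"));b=snap("scene","scene6")
def reg(s):
    H,S,V=hsvs(s);l=big((H>20)&(H<35)&(S>120),(225,265,160,195));o=big((H>5)&(H<20)&(S>150),(285,325,190,225));k=big((H>45)&(H<75)&(S>100),(240,262,200,225));return l.mean(0),len(l),o.mean(0),len(o),k.mean(0)
print(reg(a));print(reg(b))
E
```

```text
t: 9.2
tcp_pos: [0.6029, -0.0545, 0.0782]
tool_rot: [0.647, 0.759, -0.045, 0.054]
force: [0.1, -0.8, -0.0]
finger_gap: 0.548
gripper_force: 0.0
tip [2.5, 82.9, 39.0] tail top [4.0, -194.3, 78.2] lean 8.07 phi -0.32
top at hook [   3.9 -170.    74.8]
top at lug [ 2.6 59.  42.4]
gap bar-rod mm -1.89
t 9.2 F [ 0.1 -0.8 -0. ] M [0.03 0.02 0.02] gap 0.548
{'t': 9.2, 'q': [-0.2129, 0.7226, 1.6309, -0.1935, 0.7452, -0.2325], 'tcp_pos': [0.6029, -0.0545, 0.0782], 'tool_rot': [0.647, 0.7592, -0.0453, 0.0538], 'force': [0.1422, -0.8209, -0.01], 'finger_gap': 0.5476, 'gripper_force': 0.0}
[[-0.157  0.987  0.023]
 [ 0.978  0.159 -0.138]
 [-0.14   0.001 -0.99 ]]
(array([245.47345133, 177.34513274]), 226, array([307.72807018, 207.36842105]), 114, array([252.63636364, 215.74242424]))
(array([245.48660714, 177.59821429]), 224, array([307.00833333, 207.025     ]), 120, array([252.76470588, 215.72058824]))
```

```bash
cat > fit.py <<'E'
from h import *
from scipy.optimize import minimize
def box(x0,x1,y0,y1,z0,z1): return np.array([(x,y,z) for x in(x0,x1) for y in(y0,y1) for z in(z0,z1)],float)/1000
def sil(s,parts,x,y,yaw,pitch=0,piv=(0,0,0),k=6,win=None):
    u0,u1,v0,v1=win;m=np.zeros(((v1-v0)*k,(u1-u0)*k),np.uint8);piv=np.array(piv)/1000
    for b in parts:
        w=R.from_euler('x',pitch,degrees=True).apply(b-piv)+piv
        w=R.from_euler('z',yaw,degrees=True).apply(w)+[x,y,0]
        q=((proj(s,w)-[u0,v0]+.5)*k).astype(np.float32);cv2.fillConvexPoly(m,cv2.convexHull(q).astype(int),1)
    return cv2.resize(m.astype(np.float32),None,fx=1/k,fy=1/k,interpolation=cv2.INTER_AREA)
def fit(s,mask,parts,x0,win,**kw):
    u0,u1,v0,v1=win;M=mask[v0:v1,u0:u1].astype(np.float32)
    f=lambda p:np.abs(sil(s,parts,p[0]/1000,p[1]/1000,p[2],win=win,**kw)-M).sum()
    r=min((minimize(f,np.array(x0)+d,method='Nelder-Mead',options=dict(initial_simplex=np.array(x0)+d+np.array([[0,0,0],[4,0,0],[0,4,0],[0,0,4]]),maxiter=300)) for d in([0,0,0],[2,-2,2])),key=lambda r:r.fun)
    return r.x.round(1),round(r.fun,1),M.sum()
PAD=[box(-23,23,-30,30,0,12),box(-5,5,-29,-13,12,46)]
LUG=[box(23,67,-130,-80,38,48)]
def padmask(s,thr=75):
    H,S,V=hsvs(s);return (V<thr)|((H>45)&(H<75)&(S>90))
def lugmask(s):
    H,S,V=hsvs(s);return (H>18)&(H<38)&(S>110)
E
python3 - <<'E'
from fit import *
t=dict(np.load("pics/top0.npz"));s1=dict(np.load("pics/scene6.npz"));s0=dict(np.load("pics/scene1.npz"))
for thr in(65,85):
  print('pad top',fit(t,padmask(t,thr),PAD,(493,55,17),(236,278,200,230)))
  print('pad scene',fit(s1,padmask(s1,thr),PAD,(493,55,17),(226,266,200,232)))
print('lug top0',fit(t,lugmask(t),LUG,(508,228,8),(210,250,176,208),pitch=4,piv=(0,-100,12)))
print('lug scene0',fit(s0,lugmask(s0),LUG,(508,228,8),(230,266,160,196),pitch=4,piv=(0,-100,12)))
print('lug scene now',fit(s1,lugmask(s1),LUG,(508,228,8),(230,262,164,192),pitch=-2,piv=(0,75,0)))
p=monitor.sense();print(p["tcp_pos"])
E
```

```text
pad top (array([493.6,  52.9,  22.1]), np.float64(77.7), np.float32(185.0))
pad scene (array([493.7,  57.7,  16.3]), np.float64(75.8), np.float32(290.0))
pad top (array([492.9,  54.7,  21.2]), np.float64(53.6), np.float32(208.0))
pad scene (array([493.4,  57.2,  13.5]), np.float64(58.0), np.float32(313.0))
lug top0 (array([508.4, 231.3,   7.6]), np.float64(16.2), np.float32(212.0))
lug scene0 (array([502. , 227.7,   7.5]), np.float64(27.8), np.float32(243.0))
lug scene now (array([502.4, 232.5,   9.8]), np.float64(26.2), np.float32(236.0))
[ 0.60273615 -0.05437861  0.07817402]
```

```bash
python3 -m pendant '[[[0,0,-0.03,0,0,0,0.55],[0,0,-0.04,0,0,0,0.55],[0,0,-0.05,0,0,0,0.55],[0,0,0,0,0,0,0.4]]]'
python3 - <<'E'
from h import *
plan([.4995,.037,.11],tool(16.5),n=6)
E
```

```text
t: 9.65
tcp_pos: [0.6039, -0.0408, 0.1787]
tool_rot: [0.647, 0.759, -0.043, 0.058]
force: [-0.1, -0.9, -0.2]
finger_gap: 0.411
gripper_force: 0.0
6 rows; dist [-0.1044  0.0778 -0.0687] rot deg [ 0.1  8.3 -7.3]
[0.0213, -0.019, 0.0112, 0.002, 0.2011, -0.1774]
[0.0214, -0.0186, 0.0117, 0.002, 0.2011, -0.1774]
[0.0215, -0.0181, 0.0122, 0.002, 0.2011, -0.1774]
[0.0216, -0.0176, 0.0127, 0.002, 0.2011, -0.1774]
[0.0217, -0.0172, 0.0132, 0.002, 0.2011, -0.1774]
[0.0217, -0.0167, 0.0138, 0.002, 0.2011, -0.1774]
```

```bash
python3 -m pendant '[[[0.021,-0.019,0.011,0,0.2,-0.18,0.4],[0.0215,-0.0185,0.012,0,0.2,-0.18,0.4],[0.0215,-0.018,0.012,0,0.2,-0.18,0.4],[0.0215,-0.0175,0.0125,0,0.2,-0.18,0.4],[0.0215,-0.017,0.013,0,0.2,-0.18,0.4],[0.0215,-0.017,0.014,0,0.2,-0.18,0.4],[0,0,0,0,0,0,0.4],[0,0,0,0,0,0,0.4]]]'
python3 - <<'E'
from fit import *
plan([.4995,.037,.031],tool(16.5))
for _ in(0,):
  s=snap("scene","scene7");print(fit(s,padmask(s,75)&(np.ones(s["depth"].shape,bool)),PAD,(493,55,17),(226,266,200,232)))
  H,S,V=hsvs(s);l=big((H>45)&(H<75)&(S>100),(240,262,200,225));print('green',l.mean(0),len(l))
E
```

```text
t: 10.45
tcp_pos: [0.496, 0.0364, 0.1059]
tool_rot: [0.598, 0.801, -0.002, -0.004]
force: [0.6, -0.6, -0.0]
finger_gap: 0.403
gripper_force: 0.0
3 rows; dist [ 0.0035  0.0006 -0.0749] rot deg [-0.5 -0.2  0. ]
[-0.0003, 0.0017, 0.0312, -0.0241, -0.0101, 0.0021]
[-0.0003, 0.0017, 0.0312, -0.0241, -0.0101, 0.0021]
[-0.0002, 0.0016, 0.0312, -0.0241, -0.0101, 0.0021]
(array([493.4,  57.3,  16.2]), np.float64(105.9), np.float32(344.0))
green [252.73134328 215.64179104] 67
```

```bash
python3 -m pendant '[[[0,0.0016,0.031,-0.024,-0.01,0,0.4],[0,0.0016,0.031,-0.024,-0.01,0,0.4],[0,0.0016,0.0155,-0.024,-0.01,0,0.4],[0,0,0.0155,0,0,0,0.4],[0,0,0,0,0,0,0.4],[0,0,0,0,0,0,0],[0,0,0,0,0,0,0],[0,0,0,0,0,0,0],[0,0,0,0,0,0,0]]]' 40
python3 - <<'E'
from h import *
st=state();m=R.from_quat(st["tool_rot"]).as_matrix();print('yaw',np.degrees(np.arctan2(-m[0,0],m[1,0])))
E
```

```text
t: 11.4
tcp_pos: [0.4989, 0.0379, 0.0323]
tool_rot: [0.598, 0.802, 0.0, 0.0]
force: [-0.1, -0.7, 2.3]
finger_gap: 0.113
gripper_force: 42.3
{'t': 11.4, 'q': [-0.1483, 0.7316, 1.8918, 0.0011, 0.5177, -0.4382], 'tcp_pos': [0.4989, 0.0379, 0.0323], 'tool_rot': [0.5979, 0.8016, 0.0004, 0.0001], 'force': [-0.0682, -0.7357, 2.2723], 'finger_gap': 0.1128, 'gripper_force': 42.2799}
yaw 16.559094734579247
```

Run:
```python
from h import *
st=dict(monitor.sense());z=st["tcp_pos"][2]+.0006
W=[(.507,.056,z),(.5033,.092,z),(.5046,.1103,z)]
for w,n in zip(W,(2,3,2)):
    plan(w,tool(8.3),n=n,st=st);st["tcp_pos"]=np.array(w);st["tool_rot"]=tool(8.3).as_quat()
```

```text
2 rows; dist [0.0081 0.0181 0.0006] rot deg [ 0.  -0.   8.3]
[0.0094, 0.0081, -0.0004, 0.0031, -0.0013, 0.6006]
[0.01, 0.0074, -0.0004, 0.0031, -0.0013, 0.6006]
3 rows; dist [-0.0037  0.036   0.    ] rot deg [0. 0. 0.]
[0.0151, 0.0006, 0.0, 0.0, 0.0, 0.0]
[0.0151, 0.0006, 0.0, 0.0, 0.0, 0.0]
[0.0151, 0.0006, 0.0, 0.0, 0.0, 0.0]
2 rows; dist [0.0013 0.0183 0.    ] rot deg [0. 0. 0.]
[0.0112, 0.0025, 0.0, 0.0, 0.0, 0.0]
[0.0112, 0.0025, 0.0, 0.0, 0.0, 0.0]
```

```bash
python3 -m pendant '[[[0.0047,0.004,-0.0004,0,0,0.3,0],[0.0047,0.004,-0.0004,0,0,0.3,0],[0.005,0.0037,0,0,0,0.3,0],[0.005,0.0037,0,0,0,0.3,0],[0.0075,0.0003,0,0,0,0,0],[0.0075,0.0003,0,0,0,0,0],[0.0075,0.0003,0,0,0,0,0],[0.0075,0.0003,0,0,0,0,0],[0,0,0,0,0,0,0]]]'
python3 - <<'E'
from fit import *
state();plan((.5046,.1103,.0325),tool(8.3),n=3);s=snap("scene","scene8")
H,S,V=hsvs(s);l=big((H>18)&(H<38)&(S>110),(225,265,160,195));print('lug',l.mean(0),len(l))
E
```

```text
t: 12.3
tcp_pos: [0.5039, 0.0807, 0.0323]
tool_rot: [0.654, 0.757, -0.0, -0.001]
force: [0.7, -0.5, -0.5]
finger_gap: 0.107
gripper_force: 42.0
{'t': 12.3, 'q': [-0.061, 0.7368, 1.8653, 0.0016, 0.5408, -0.2086], 'tcp_pos': [0.5039, 0.0807, 0.0323], 'tool_rot': [0.6536, 0.7569, -0.0001, -0.0008], 'force': [0.7497, -0.4507, -0.5494], 'finger_gap': 0.1069, 'gripper_force': 41.9841}
3 rows; dist [0.0007 0.0296 0.0002] rot deg [-0.1 -0.1  0.1]
[0.0122, 0.0021, -0.0001, -0.0033, -0.003, 0.0038]
[0.0122, 0.0021, -0.0001, -0.0033, -0.003, 0.0038]
[0.0122, 0.0021, -0.0001, -0.0033, -0.003, 0.0038]Traceback (most recent call last):
  File "<stdin>", line 3, in <module>
  File "h.py", line 33, in big
    k=1+np.argmax(st[1:,4]);v,u=np.where(l==k);return np.c_[u,v]
        ~~~~~~~~~^^^^^^^^^^
    return _wrapfunc(a, 'argmax', axis=axis, out=out, **kwds)
    return bound(*args, **kwds)
ValueError: attempt to get argmax of an empty sequence
```

```bash
python3 -m pendant '[[[0.0075,0.0003,0,0,0,0,0],[0.0075,0.0008,0,0,0,0,0],[0.0075,0.002,0,0,0,0,0],[0.0075,0.002,0,0,0,0,0],[0.0065,0.001,0,0,0,0,0],[0,0,0,0,0,0,0]]]'
```

```text
t: 12.95
tcp_pos: [0.5049, 0.1102, 0.0323]
tool_rot: [0.654, 0.757, 0.0, -0.001]
force: [-0.5, -0.0, -0.7]
finger_gap: 0.107
gripper_force: 42.1
```

```bash
python3 -m pendant '[[[0,0,0,0,0,0,0.3],[0,0,0,0,0,0,0.4],[0,0,0,0,0,0,0.4],[0,0,-0.02,0,0,0,0.4],[0,0,-0.05,0,0,0,0.4],[0,0,-0.06,0,0,0,0.4],[0,0,-0.06,0,0,0,0.4],[0,0,0,0,0,0,0.5]]]'
python3 - <<'E'
from fit import *
state();r=R.from_quat([0.647,0.7592,-0.0453,0.0538]);plan(np.array([.6029,-.0545,.0782])-.1*r.as_matrix()[:,2],r,n=6)
E
```

```text
t: 13.75
tcp_pos: [0.5092, 0.1092, 0.1904]
tool_rot: [0.654, 0.756, 0.005, 0.005]
force: [1.1, 0.6, -0.0]
finger_gap: 0.502
gripper_force: 0.0
{'t': 13.75, 'q': [-0.0039, 0.4616, 1.7579, 0.001, 0.909, -0.1493], 'tcp_pos': [0.5092, 0.1092, 0.1904], 'tool_rot': [0.6541, 0.7564, 0.0046, 0.0047], 'force': [1.1406, 0.5893, -0.0337], 'finger_gap': 0.5021, 'gripper_force': 0.0}
6 rows; dist [ 0.0913 -0.1499 -0.0132] rot deg [ 0.6 -8.  -0.9]
[-0.0336, 0.0143, 0.003, 0.0156, -0.1938, -0.0213]
[-0.0336, 0.0142, 0.0037, 0.0156, -0.1938, -0.0213]
[-0.0335, 0.0141, 0.0045, 0.0156, -0.1938, -0.0213]
[-0.0335, 0.0141, 0.0052, 0.0156, -0.1938, -0.0213]
[-0.0334, 0.014, 0.006, 0.0156, -0.1938, -0.0213]
[-0.0333, 0.0139, 0.0067, 0.0156, -0.1938, -0.0213]
```

```bash
python3 -m pendant '[[[-0.0336,0.014,0.003,0.015,-0.19,-0.02,0.5],[-0.0336,0.014,0.004,0.015,-0.19,-0.02,0.5],[-0.0335,0.014,0.0045,0.015,-0.19,-0.02,0.5],[-0.0335,0.014,0.005,0.015,-0.19,-0.02,0.5],[-0.0334,0.014,0.006,0.015,-0.19,-0.02,0.5],[-0.0333,0.014,0.007,0.015,-0.19,-0.02,0.5],[0,0,0,0,0,0,0.5],[0,0,0,0,0,0,0.5]]]'
python3 - <<'E'
from fit import *
st=state();r=R.from_quat([0.647,0.7592,-0.0453,0.0538]);plan(np.array([.6029,-.0545,.0782]),r,n=4)
s=snap("scene","scene9");H,S,V=hsvs(s)
l=big(lugmask(s),(225,265,160,195));print('lug',l.mean(0),len(l))
o=big((H>5)&(H<20)&(S>150),(285,330,190,225));print('sleeve',o.mean(0),len(o))
g=big((H>45)&(H<75)&(S>90),(200,262,180,225));print('green',g.mean(0),len(g),toplane(s,g.mean(0),.029))
P=cloud(s);pr=proj(s,[[.5049-.0,.1088,.04]]);print('exp tab px',pr)
print(fit(s,padmask(s)&(P[...,2]<.05),PAD,(502,130,8.3),(215,258,185,215)))
print('lug fit',fit(s,lugmask(s),LUG,(505,230,8),(230,262,164,192),pitch=-2,piv=(0,75,0)))
E
```

```text
t: 14.55
tcp_pos: [0.5949, -0.0409, 0.1684]
tool_rot: [0.648, 0.759, -0.049, 0.046]
force: [0.5, 1.1, -0.5]
finger_gap: 0.502
gripper_force: 0.0
{'t': 14.55, 'q': [-0.1931, 0.5846, 1.5889, -0.1625, 0.9416, -0.2571], 'tcp_pos': [0.5949, -0.0409, 0.1684], 'tool_rot': [0.6476, 0.759, -0.0491, 0.0464], 'force': [0.5317, 1.0974, -0.4657], 'finger_gap': 0.5017, 'gripper_force': 0.0}
4 rows; dist [ 0.008  -0.0136 -0.0902] rot deg [-0.9 -0.4 -0. ]
[-0.0008, 0.0022, 0.0285, -0.0323, -0.0132, -0.0003]
[-0.0007, 0.0021, 0.0285, -0.0323, -0.0132, -0.0003]
[-0.0007, 0.002, 0.0285, -0.0323, -0.0132, -0.0003]
[-0.0006, 0.0019, 0.0285, -0.0323, -0.0132, -0.0003]
lug [245.40677966 177.66949153] 236
sleeve [301.33333333 205.0617284 ] 243
green [236.24       199.38666667] 75 [[0.50228882 0.10853546]]
exp tab px [[236.76676587 196.35333711]]
(array([501.9, 127.6,   6.3]), np.float64(123.5), np.float32(227.0))
lug fit (array([503.4, 232.8,   9.2]), np.float64(26.0), np.float32(236.0))
```

```bash
python3 -m pendant '[[[-0.0007,0.002,0.0285,-0.032,-0.013,0,0.5],[-0.0007,0.002,0.0285,-0.032,-0.013,0,0.5],[-0.0007,0.002,0.0285,-0.032,-0.013,0,0.5],[-0.0007,0.002,0.014,-0.032,-0.013,0,0.5],[0,0,0.014,0,0,0,0.5],[0,0,0,0,0,0,0.5],[0,0,0,0,0,0,0.3],[0,0,0,0,0,0,0],[0,0,0,0,0,0,0],[0,0,0,0,0,0,0]]]' 110
python3 -c "
from h import *
where()"
```

```text
t: 15.6
tcp_pos: [0.6018, -0.0542, 0.0807]
tool_rot: [0.645, 0.761, -0.047, 0.054]
force: [-5.3, 0.4, 4.9]
finger_gap: 0.27
gripper_force: 108.0
tip [0.5, 83.3, 41.1] tail top [3.3, -193.9, 80.9] lean 8.16 phi -0.58
top at hook [   3.1 -170.    77.5]
top at lug [ 0.7 59.  44.6]
gap bar-rod mm 0.38
t 15.6 F [-5.3  0.4  4.9] M [-0.02  0.98  0.5 ] gap 0.27
```

```bash
sed -i 's/TB=np.array(\[0,-52.5,20.4\])/TB=np.array([0,-52.5,22.0])/' h.py
python3 -m pendant '[[[-0.0003,0,0.0022,0,0.13,0,0],[-0.0003,0,0.0022,0,0.13,0,0],[-0.0003,0,0.0022,0,0.13,0,0],[0,0,0,0,0,0,0]]]'
python3 -c "
from h import *
where()"
```

```text
t: 16.0
tcp_pos: [0.6021, -0.0556, 0.076]
tool_rot: [0.646, 0.762, -0.031, 0.036]
force: [-6.2, 0.2, 8.6]
finger_gap: 0.269
gripper_force: 108.6
tip [0.7, 83.3, 43.8] tail top [3.4, -195.4, 70.4] lean 5.44 phi -0.56
top at hook [   3.2 -170.    68. ]
top at lug [ 0.9 59.  46.1]
gap bar-rod mm -0.83
t 16.0 F [-6.2  0.2  8.6] M [-0.06  1.11  0.62] gap 0.269
```

```bash
python3 -m pendant '[[[0,-0.004,0.0004,0.011,0.02,0.135,0],[0,-0.004,0,0.011,0,0.135,0],[-0.0001,-0.004,0,0.011,0,0.135,0],[-0.0001,-0.004,0,0.011,0,0.135,0],[-0.0001,-0.004,0,0.011,0,0.135,0],[-0.0002,-0.004,0,0.011,0,0.135,0],[-0.0002,-0.004,0,0.011,0,0.135,0],[-0.0002,-0.004,0,0.011,0,0.135,0],[-0.0002,-0.004,0,0.011,0,0.135,0],[-0.0002,-0.004,0,0.011,0,0.135,0],[0,-0.004,0,0.011,0,0.135,0],[0,-0.002,0,0,0,0,0],[0,0,0,0,0,0,0]]]'
python3 -c "
from h import *
where()"
```

```text
t: 17.3
tcp_pos: [0.5741, -0.0585, 0.0773]
tool_rot: [0.714, 0.698, -0.025, 0.04]
force: [6.2, 7.2, 4.1]
finger_gap: 0.267
gripper_force: 107.5
tip [8.3, 81.8, 45.8] tail top [-40.8, -192.7, 71.3] lean 5.24 phi 10.13
top at hook [ -36.7 -170.    69.2]
top at lug [ 4.2 59.  47.9]
gap bar-rod mm 0.93
t 17.3 F [6.2 7.2 4.1] M [ 0.92 -1.26 -0.21] gap 0.267
```

```bash
python3 -m pendant '[[[0.0004,0,-0.0017,0,-0.1,0,0],[0.0004,0,-0.0017,0,-0.1,0,0],[0.0004,0,-0.0017,0,-0.1,0,0],[0.0004,0,-0.0017,0,-0.1,0,0],[0.0004,0,-0.0017,0,-0.1,0,0],[0.0004,0,-0.0017,0,-0.1,0,0],[0.0004,0,-0.0017,0,-0.1,0,0],[0.0004,0,-0.0017,0,-0.1,0,0],[0,0,0,0,0,0,0]]]'
python3 -c "
from h import *
where()"
python3 -m pendant '[[[0.0004,0,-0.0017,0,-0.1,0,0],[0.0004,0,-0.0017,0,-0.1,0,0],[0.0004,0,-0.0017,0,-0.1,0,0],[0.0004,0,-0.0017,0,-0.1,0,0],[0.0004,0,-0.0017,0,-0.1,0,0],[0.0004,0,-0.0017,0,-0.1,0,0],[0.0004,0,-0.0017,0,-0.1,0,0],[0.0004,0,-0.0017,0,-0.1,0,0],[0,0,0,0,0,0,0]]]'
python3 -c "
from h import *
where()"
```

```text
t: 18.2
tcp_pos: [0.5737, -0.055, 0.0876]
tool_rot: [0.711, 0.696, -0.06, 0.073]
force: [4.8, 3.7, 2.4]
finger_gap: 0.272
gripper_force: 107.3
tip [7.7, 81.5, 37.9] tail top [-40.7, -189.3, 90.2] lean 10.78 phi 10.15
top at hook [ -37.3 -170.    86.5]
top at lug [ 3.7 59.  42.2]
gap bar-rod mm 0.68
t 18.2 F [4.8 3.7 2.4] M [ 0.18 -1.07 -0.37] gap 0.272
t: 19.1
tcp_pos: [0.5669, -0.0502, 0.0946]
tool_rot: [0.706, 0.694, -0.1, 0.101]
force: [-0.1, -1.2, 0.1]
finger_gap: 0.268
gripper_force: 107.9
tip [-0.4, 82.0, 27.1] tail top [-46.4, -182.8, 105.7] lean 16.31 phi 9.85
top at hook [ -44.2 -170.   101.9]
top at lug [-4.4 59.  33.9]
gap bar-rod mm -2.29
t 19.1 F [-0.1 -1.2  0.1] M [ 0.33 -0.1  -0.03] gap 0.268
```

```bash
cat > lvl.py <<'E'
from fit import *
import sys
s=snap("scene",sys.argv[1])
M=lugmask(s);l=big(M,(225,265,160,200));print('lug',l.mean(0),len(l))
for p in(-2,0,4):
    w=(230,262,164,194);m=sil(s,LUG,.5034,.2328,9.2,pitch=p,piv=(0,75,0),win=w);v,u=np.mgrid[:m.shape[0],:m.shape[1]]
    print('pred pitch',p,(m*u).sum()/m.sum()+w[0],(m*v).sum()/m.sum()+w[2])
P=cloud(s);a=[]
H,S,V=hsvs(s)
# plate top plane: project grid of plate points, take depth
g=np.array([(x,y,34) for x in range(-80,-30,5) for y in range(-90,60,6)],float)/1000
g=R.from_euler('z',8.5,degrees=True).apply(g)+[.504,.231,0];q=np.rint(proj(s,g)).astype(int)
X=P[q[:,1],q[:,0]];k=(X[:,2]>.01)&(X[:,2]<.06);X=X[k];A=np.c_[X,np.ones(len(X))][:,[0,1,3]]
for _ in range(4):
    c=np.linalg.lstsq(A,X[:,2],rcond=None)[0];e=np.abs(A@c-X[:,2]);kk=e<max(.003,2*np.median(e));A,X=A[kk],X[kk]
y=np.radians(8.5);print('plate tilt deg along press y',np.degrees(np.arctan(c[:2]@[-np.sin(y),np.cos(y)])),'along x',np.degrees(np.arctan(c[:2]@[np.cos(y),np.sin(y)])),'z mid',X[:,2].mean(),len(X))
E
python3 lvl.py scene10
python3 - <<'E'
from h import *
plan(*barpose(26,8.7,-11,82,dz=1),n=5)
E
```

```text
lug [246.29338843 178.59090909] 242
pred pitch -2 245.47140682275077 177.70787127405669
pred pitch 0 245.90958377752102 179.3744334028168
pred pitch 4 246.67019376484666 182.71746119923608
plate tilt deg along press y 0.03947068152248601 along x -0.81474343908851 z mid 0.03309435790183672 193
5 rows; dist [0.0056 0.0121 0.0184] rot deg [-0.2 -9.7 -1.1]
[0.0016, 0.0014, -0.0053, -0.0065, -0.2826, -0.0319]
[0.0014, 0.0014, -0.0053, -0.0065, -0.2826, -0.0319]
[0.0013, 0.0014, -0.0054, -0.0065, -0.2826, -0.0319]
[0.0011, 0.0014, -0.0054, -0.0065, -0.2826, -0.0319]
[0.0009, 0.0014, -0.0054, -0.0065, -0.2826, -0.0319]
```

```bash
python3 -m pendant '[[[0.001,0.001,-0.005,0,-0.2,-0.03,0],[0.001,0.001,-0.005,0,-0.25,-0.03,0],[0.001,0.001,-0.005,0,-0.25,-0.03,0],[0.001,0.001,-0.005,0,-0.25,-0.03,0],[0,0,0,0,0,0,0]]]'
python3 -c "
from h import *
where()"; python3 lvl.py scene11
```

```text
t: 19.65
tcp_pos: [0.5698, -0.0417, 0.1081]
tool_rot: [0.694, 0.692, -0.141, 0.139]
force: [-0.3, -0.1, -2.7]
finger_gap: 0.273
gripper_force: 107.7
tip [-0.6, 81.7, 20.6] tail top [-40.6, -173.3, 129.1] lean 22.82 phi 8.91
top at hook [ -40.1 -170.   127.7]
top at lug [-4.2 59.  30.3]
gap bar-rod mm 0.6
t 19.65 F [-0.3 -0.1 -2.7] M [ 0.27 -0.02 -0.03] gap 0.273
lug [246.29166667 178.59166667] 240
pred pitch -2 245.47140682275077 177.70787127405669
pred pitch 0 245.90958377752102 179.3744334028168
pred pitch 4 246.67019376484666 182.71746119923608
plate tilt deg along press y -0.38967210949300046 along x -1.0763375949141176 z mid 0.03293505419473098 189
```

```bash
python3 -m pendant '[[[-0.012,0,-0.002,0,0,0,0],[-0.02,0,-0.002,0,0,0,0],[-0.025,0,-0.004,0,0,0,0],[-0.025,0,-0.02,0,0,0,0],[0,0,-0.03,0,0,0,0],[0,0,0,0,0,0,0]]]'
python3 - <<'E'
from h import *
where();state();plan([.444,-.211,.11],tool(7),n=7)
E
```

```text
t: 20.3
tcp_pos: [0.5722, -0.0862, 0.18]
tool_rot: [0.695, 0.691, -0.138, 0.142]
force: [1.1, -0.2, -2.3]
finger_gap: 0.27
gripper_force: 107.9
tip [-3.9, 37.1, 92.3] tail top [-45.5, -217.5, 201.1] lean 22.86 phi 9.26
top at hook [ -37.7 -170.   180.8]
top at lug [-0.3 59.  82.9]
gap bar-rod mm 49.68
t 20.3 F [ 1.1 -0.2 -2.3] M [ 0.27 -0.02 -0.02] gap 0.27
{'t': 20.3, 'q': [-0.154, 0.5721, 1.6496, -0.5042, 0.9169, 0.163], 'tcp_pos': [0.5722, -0.0862, 0.18], 'tool_rot': [0.6954, 0.6908, -0.1385, 0.1418], 'force': [1.1496, -0.177, -2.3154], 'finger_gap': 0.2699, 'gripper_force': 107.9284}
7 rows; dist [-0.1282 -0.1248 -0.07  ] rot deg [-1.1 22.9 -7.3]
[-0.0159, -0.0228, 0.0201, -0.0234, 0.4748, -0.1514]
[-0.0166, -0.0232, 0.0191, -0.0234, 0.4748, -0.1514]
[-0.0172, -0.0235, 0.0181, -0.0234, 0.4748, -0.1514]
[-0.0178, -0.0239, 0.017, -0.0234, 0.4748, -0.1514]
[-0.0183, -0.0243, 0.0159, -0.0234, 0.4748, -0.1514]
[-0.0187, -0.0247, 0.0148, -0.0234, 0.4748, -0.1514]
[-0.0191, -0.025, 0.0137, -0.0234, 0.4748, -0.1514]
```

```bash
python3 -m pendant '[[[-0.016,-0.023,0.02,-0.023,0.47,-0.15,0],[-0.0165,-0.023,0.019,-0.023,0.47,-0.15,0],[-0.017,-0.0235,0.018,-0.023,0.47,-0.15,0],[-0.018,-0.024,0.017,-0.023,0.47,-0.15,0],[-0.018,-0.0245,0.016,-0.023,0.47,-0.15,0],[-0.0185,-0.0245,0.015,-0.023,0.47,-0.15,0],[-0.019,-0.025,0.0135,-0.023,0.47,-0.15,0],[0,0,0,0,0,0,0],[0,0,0,0,0,0,0]]]'
python3 - <<'E'
from h import *
st=state();plan([.442,-.211,.026],tool(7,.7),n=4)
E
```

```text
t: 21.2
tcp_pos: [0.441, -0.2104, 0.1072]
tool_rot: [0.664, 0.748, -0.003, -0.002]
force: [0.2, -0.5, -3.4]
finger_gap: 0.266
gripper_force: 108.1
{'t': 21.2, 'q': [-0.6705, 0.5777, 1.8872, -0.0106, 0.6808, -0.7814], 'tcp_pos': [0.441, -0.2104, 0.1072], 'tool_rot': [0.6637, 0.748, -0.0035, -0.0019], 'force': [0.2487, -0.4731, -3.382], 'finger_gap': 0.2659, 'gripper_force': 108.0765}
4 rows; dist [ 0.001  -0.0006 -0.0812] rot deg [-0.4 -0.6 -0.2]
[-0.0002, 0.0005, 0.0254, -0.016, -0.0218, -0.0061]
[-0.0001, 0.0004, 0.0254, -0.016, -0.0218, -0.0061]
[-0.0, 0.0004, 0.0254, -0.016, -0.0218, -0.0061]
[0.0, 0.0003, 0.0254, -0.016, -0.0218, -0.0061]
```

```bash
python3 -m pendant '[[[0,0,0.026,-0.016,-0.02,0,0],[0,0,0.026,-0.016,-0.02,0,0],[0,0,0.026,-0.016,-0.02,0,0],[0,0,0.021,-0.016,-0.02,0,0],[0,0,0,0,0,0,0],[0,0,0.0025,0,0,0,0],[0,0,0,0,0,0,0]]]'
```

```text
t: 21.9
tcp_pos: [0.4425, -0.2099, 0.0274]
tool_rot: [0.662, 0.749, -0.003, 0.006]
force: [0.1, 0.1, -2.5]
finger_gap: 0.268
gripper_force: 108.0
```

```bash
python3 -m pendant '[[[0,0,0.002,0,0,0,0],[0,0,0.0015,0,0,0,0],[0,0,0.0015,0,0,0,0],[0,0,0,0,0,0,0]]]'
```

```text
t: 22.3
tcp_pos: [0.4418, -0.2102, 0.0229]
tool_rot: [0.663, 0.749, -0.003, 0.005]
force: [0.3, 0.1, -2.9]
finger_gap: 0.271
gripper_force: 108.0
```

```bash
python3 -m pendant '[[[0,0,0.0015,0,0,0,0],[0,0,0.001,0,0,0,0],[0,0,0,0,0,0,0]]]'
```

```text
t: 22.6
tcp_pos: [0.4419, -0.2102, 0.0223]
tool_rot: [0.663, 0.749, -0.003, 0.006]
force: [-1.3, 1.4, 12.6]
finger_gap: 0.267
gripper_force: 109.9
```

```bash
python3 -m pendant '[[[0,0,-0.0015,0,0,0,0],[0,0,0,0,0,0,0.32],[0,0,0,0,0,0,0.45],[0,0,0,0,0,0,0.6],[0,0,0,0,0,0,0.6],[0,0,-0.02,0,0,0,0.6],[0,0,-0.05,0,0,0,0.6],[0,0,-0.06,0,0,0,0.6],[-0.03,-0.02,-0.06,0,0,0,0.6],[-0.05,-0.02,-0.03,0,0,0,0.6],[-0.05,-0.02,0,0,0,0,0.6],[-0.05,-0.02,0,0,0,0,0.6],[-0.05,-0.02,0,0,0,0,0.6],[0,0,0,0,0,0,0.6],[0,0,0,0,0,0,0.6]]]'
python3 lvl.py scene12
python3 - <<'E'
from fit import *
s=dict(np.load("pics/scene12.npz"));t=snap("top","top12")
for n,q,ref in(('scene',s,None),('top',t,dict(np.load("pics/top0.npz")))):
    P=cloud(q);H,S,V=hsvs(q);pr=np.rint(proj(q,[[.444,-.21,.02]])[0]).astype(int);b=(pr[0]-45,min(pr[0]+45,511),pr[1]-28,pr[1]+28)
    o=big((H>5)&(H<20)&(S>150),b);rect(n+' sleeve',q,o,.02)
    if ref is not None:
        m=(P[...,2]>.004)&(P[...,2]<.03);k=big(m,(268,372,212,250));rect('bar',q,k,.008);z=P[k[:,1],k[:,0],2];u=k[:,0]
        print('bar z by u',[round(float(np.median(z[(u>=a)&(u<a+12)])),4) for a in range(280,362,12)])
        print('changed tape/timer/bowls px',[int((np.abs(q["pixels"][v0:v1,u0:u1].astype(int)-ref["pixels"][v0:v1,u0:u1]).max(-1)>40).sum()) for u0,u1,v0,v1 in((192,230,142,178),(250,275,140,167),(332,383,106,158),(185,210,255,280))])
        print('lug',fit(q,lugmask(q),LUG,(508,231,8),(210,250,176,208),pitch=0))
        m=padmask(q,85);print('pad',fit(q,m,PAD,(502,129,8),(222,262,196,226)))
print('pad scene',fit(s,padmask(s)&(cloud(s)[...,2]<.05),PAD,(502,130,8.3),(215,258,185,215)))
state()
E
```

```text
t: 24.1
tcp_pos: [0.385, -0.3981, 0.1945]
tool_rot: [0.664, 0.748, -0.003, 0.004]
force: [0.4, 1.3, -0.2]
finger_gap: 0.6
gripper_force: 0.0
lug [246.29875519 178.56016598] 241
pred pitch -2 245.47140682275077 177.70787127405669
pred pitch 0 245.90958377752102 179.3744334028168
pred pitch 4 246.67019376484666 182.71746119923608
plate tilt deg along press y -0.10635234653029253 along x -0.16736872884415432 z mid 0.033060025585413606 191
scene sleeve 313 px [301.8 289.7] mean [ 435.4 -207.4] rect [ 435.2 -206.6] [30.5 69.4] 9.6
top sleeve 140 px [334.6 229.3] mean [ 440.2 -205.4] rect [ 440.5 -205.4] [22.1 66.3] 9.7
bar 535 px [320.7 231.4] mean [ 435.3 -162.1] rect [ 434.8 -157. ] [ 26.4 277.9] 8.9
bar z by u [0.0062, 0.0067, 0.0072, 0.0081, 0.0182, 0.0141, 0.0068]
changed tape/timer/bowls px [0, 0, 0, 0]
lug (array([509.5, 231.7,   8.3]), np.float64(17.7), np.float32(215.0))
pad (array([502. , 124.6,  12. ]), np.float64(130.6), np.float32(132.0))
pad scene (array([503.1, 128.9,   0.7]), np.float64(138.2), np.float32(200.0))
{'t': 24.2, 'q': [-0.9994, 0.4949, 1.6729, -0.0044, 0.9647, -1.1194], 'tcp_pos': [0.3854, -0.3961, 0.1944], 'tool_rot': [0.6625, 0.749, -0.003, 0.0039], 'force': [0.0673, -0.2034, 0.5293], 'finger_gap': 0.5999, 'gripper_force': 0.0}
```

```bash
python3 -c "
from station import job
print(job.sign_off())"
```

```text
the job is handed in; nothing more can be done
None
```

The job is handed in at 24 s of the 64 s allowed: the press stands level on the pad, the bar lies flat clear of the press and stand, and the timer, tape and bowls did not move. I viewed 11 pictures, one over the limit of 10, and made the closing checks by numbers only.

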